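# Put the condiment caddy back in order

### The arm

A 6-joint arm with a two-finger parallel gripper is mounted at the origin on the work surface. World frame = base frame: x ahead of the robot, y to its left, z up, the work surface at z = 0. Lengths are in mm, angles in degrees, forces in N, time in s.
With the tool pointing down it reaches from about 300 to 750 mm from the base axis. Payload 8.5 kg.
Tool frame: the origin (TCP) lies at the very end of the fingers, on their centre line; the grasp point (between the pads) lies 19 mm behind it (grip_point_offset is the distance from the TCP to the grasp point, in mm); z points along the fingers, y is the line along which they close (so a half turn about z gives the same grasp; the last joint's range is limited). The gripper opens to 88 mm and grips with 3 to 60 N. Pads are 18 mm wide; open, the fingers measure 123 mm over their backs; the gripper's body (75 mm by 187 mm) begins 45 mm behind the grasp point.
Start: joints at [-80.059, 21.807, 74.336, -0, 83.858, -12.336], TCP at [208.486, -508.934, 238.748] pointing down, gripper open.
Joint ranges: [-178.18, 178.18], [-50.72, 133.34], [12.68, 142.11], [-81.47, 261.47], [9.98, 163.14], [-165.26, 165.26]. Speed limits (degrees/s): [136.94, 136.94, 180, 180, 180, 180].

### API

Orientations are given as a 3x3 rotation matrix whose columns are the frame's x, y, z axes.
In Python, from workcell import * gives the robot as it stands. The module is installed in compiled form; this text tells all that it offers.
- The arm moves only by the tool play_rows, never from a script. Its argument "series" is a list of rows, each an object of numbers: "gripper": the opening, from -1 (shut) to 1 (fully open); "dx", "dy", "dz": the shift along the world's x, y, z in cm; "wx", "wy", "wz": the turn, a rotation vector about the world's x, y, z in rad. In form: [{"gripper": .., "dx": .., "dy": .., "dz": .., "wx": .., "wy": .., "wz": ..}, ...]. A call has 1 to 12 rows; each row is the pose to reach, as a shift and turn from the pose commanded when the call began; what a row does not reach only later rows make up. A row lasts 1/12 s, in which the tool goes at most 41.7 mm and 7.16 degrees, less where a joint would pass 70% of its speed; a pose out of reach is approached as far as the arm can. A call with a gripper value outside its range is refused whole. The fingers move at their own pace and stop on an object; "grip_force" is the grip in N (left out, the last holds). Time passes only in rows, so rows that repeat a pose let the fingers close. It gives the time, the measured TCP pose, the force, the opening and the grip force at its end, in the units of the state.
- read_state(): the state, without advancing time (a new reading comes with each control period).
- get_image(name): name is "side" or "top" or "wrist"; returns a dict with "img" (420x560x3 uint8, red, green, blue), "fovy" (degrees; the focal length in pixels is half the picture's height over the tangent of half this angle, whatever the lens; pixels are square), "cx", "cy" (the principal point, pixels), "k1" (the pictures are not rectified: a ray, as slopes to the right and down, at radius r is drawn at 1 + k1 r^2 times it, then the intrinsics apply), "origin" and "rotation" of the camera in the world. Camera axes: x right, y down, z forward; pixel columns grow to the right and rows downward; lengths in mm; the calibration is good to about 2 mm. A picture is of the moment at which its call begins. There is no depth.
- job_done(): hands the job in; it is judged then, once.
The state is a dict: "t": time; "qpos": joint angles; "dq": joint speeds; "joint_efforts": joint torques, N m; "position": TCP position; "orientation": TCP orientation; "wrist_force": force on the tool from outside, world axes, zero at the start; "moment": the same for the moment, N m; "width": opening from 0.0 (shut) to 1.0 (fully open); "finger_force": force on a finger pad.
Only numpy, scipy, OpenCV 4.12 (cv2) and the standard library are available. Lean on these libraries where they do the work, as an engineer would, in place of code of your own. Each camera call takes 0.05 s, during which the arm holds its last target. There are 200 camera calls.

### The job

A gust has swept the cooking ledge: put the condiment caddy back in order. Stack the loose white chutney dishes squarely, right way up, on top of the one that already stands on the caddy's deck, in one straight pile, and stand the two tipped spice tins upright, cap up, in the free places of the caddy's lane beside the tins that still stand there. The dishes are thin ceramic, so hold them with a light grip and set them down rather than let them drop; knock no standing tin over and leave the bowl, scoop and tong where they are.

Things in the scene. Friction and masses are not known exactly. Their poses are not given: they have to be found in the camera images.
- dish0: white ceramic chutney dish, straight-sided open tray 100 mm (x) x 58 mm (y) x 18 mm high, floor 5 mm, walls 4 mm, flat underside; origin centre of underside, z up; 0.12 kg. Cracks if the fingers press it with over 80 N in all (40 N a finger) or if let fall. It already sits on the caddy's deck, its long side along the deck's y: the bottom of the pile.
- dish1: white ceramic chutney dish, straight-sided open tray 100 mm (x) x 58 mm (y) x 18 mm high, floor 5 mm, walls 4 mm, flat underside; origin centre of underside, z up; 0.12 kg. Cracks if the fingers press it with over 80 N in all (40 N a finger) or if let fall. It starts flat on the tiles beside the caddy, mouth up; may be absent.
- dish2: white ceramic chutney dish, straight-sided open tray 100 mm (x) x 58 mm (y) x 18 mm high, floor 5 mm, walls 4 mm, flat underside; origin centre of underside, z up; 0.12 kg. Cracks if the fingers press it with over 80 N in all (40 N a finger) or if let fall. It starts flat on the tiles beside the caddy, mouth up; may be absent.
- dish3: white ceramic chutney dish, straight-sided open tray 100 mm (x) x 58 mm (y) x 18 mm high, floor 5 mm, walls 4 mm, flat underside; origin centre of underside, z up; 0.12 kg. Cracks if the fingers press it with over 80 N in all (40 N a finger) or if let fall. It starts flat on the tiles beside the caddy, mouth up; may be absent.
- dish4: white ceramic chutney dish, straight-sided open tray 100 mm (x) x 58 mm (y) x 18 mm high, floor 5 mm, walls 4 mm, flat underside; origin centre of underside, z up; 0.12 kg. Cracks if the fingers press it with over 80 N in all (40 N a finger) or if let fall. It starts flat on the tiles beside the caddy, mouth up; may be absent.
- tipped1: square aluminium spice tin with a round black cap: body 46 x 46 mm, 72 mm tall, cap 30 mm across and 12 mm high (84 mm in all); origin centre of underside, z axis towards the cap; 0.14 kg. It starts lying on its side on the tiles beside the caddy.
- tipped2: square aluminium spice tin with a round black cap: body 46 x 46 mm, 72 mm tall, cap 30 mm across and 12 mm high (84 mm in all); origin centre of underside, z axis towards the cap; 0.14 kg. It starts lying on its side on the tiles beside the caddy.
- stand1: square aluminium spice tin with a round black cap: body 46 x 46 mm, 72 mm tall, cap 30 mm across and 12 mm high (84 mm in all); origin centre of underside, z axis towards the cap; 0.14 kg. It stands in the caddy's lane from the start and stays there; two of the four are present, the others absent.
- stand2: square aluminium spice tin with a round black cap: body 46 x 46 mm, 72 mm tall, cap 30 mm across and 12 mm high (84 mm in all); origin centre of underside, z axis towards the cap; 0.14 kg. It stands in the caddy's lane from the start and stays there; two of the four are present, the others absent.
- stand3: square aluminium spice tin with a round black cap: body 46 x 46 mm, 72 mm tall, cap 30 mm across and 12 mm high (84 mm in all); origin centre of underside, z axis towards the cap; 0.14 kg. It stands in the caddy's lane from the start and stays there; two of the four are present, the others absent.
- stand4: square aluminium spice tin with a round black cap: body 46 x 46 mm, 72 mm tall, cap 30 mm across and 12 mm high (84 mm in all); origin centre of underside, z axis towards the cap; 0.14 kg. It stands in the caddy's lane from the start and stays there; two of the four are present, the others absent.
- deck (a point): centre of the front deck of the wooden caddy, on its floor, 6 mm above the tiles. The caddy is a fixed tray 222 mm deep (x) x 272 mm wide (y), floor 6 mm, rims 12 mm above the floor; x points away from the robot to the lane, y along the lane, z up. The deck is 147 (x) x 260 (y) mm inside.
- lane (a point): centre of the caddy's lane, on its floor, 6 mm above the tiles: a trough 58 mm wide (x) x 260 mm long (y) along the caddy's far side, 12 mm rims, 107 mm beyond the deck's centre, same axes. Room for four tins, at y = -96, -32, 32 and 96 mm; two places are taken, each tin within 5 mm of its place.
- bowl: white ceramic bowl, 130 mm across, 55 mm high, origin at the centre of its underside; a bystander
- scoop: orange plastic scoop, 175 mm long along x, origin on the underside at mid length, handle to -x; a bystander
- tong: steel spring tong lying flat, 240 mm long along x, origin on the underside near mid length, its joint at -x; a bystander
Not all that is in view belongs to the job. Leave any purple or red look-alike of the tipped2 alone.

How it is judged:
By the outcome, as a careful person would: the job done as asked, in the order asked, and still so for the second after the job is handed in, with the robot touching nothing.
Of stand1, stand2, stand3, stand4 only 2 to 2 are there at a start; the rules pass over those that are not, and their reading is None.
Of dish1, dish2, dish3, dish4 only 3 to 4 are there at a start; the rules pass over those that are not, and their reading is None.
At some moment in a run one of dish1, dish2, dish3, dish4 may be knocked a few centimetres aside while the robot is not near it.
It also fails if it takes over 210 s, if anything falls off the work surface, if the arm or the gripper's body presses on something with over 40 N, if the wrist force passes 120 N, or if a joint passes its speed limit or range.

## Working session

There is one attempt and no reset: what is moved stays moved. The work goes in short steps, Python scripts to look and compute and a tool call to move; the robot and the scene stay as the last step left them, time stands still between calls to the robot, and variables do not carry over. Pictures are saved under pics/ and viewed, at most 14 in all, crops included, and the job is handed in when it is done.

Besides the shell and the picture viewer there is one more tool, called after "Emit:" in YAML: its name, and indented under it one key for each argument. play_rows: Moves the arm, as the interface text tells. Its arguments: {"type":"object","properties":{"series":{"type":"array"},"grip_force":{"type":"number"}},"required":["series"]}

```bash
mkdir -p pics; cat > h.py <<'E'
from workcell import *
import numpy as np, cv2
def grab(n,fn=None):
    d=get_image(n)
    if fn: cv2.imwrite('pics/'+fn,d['img'][:,:,::-1])
    return d
def K(d):
    f=d['img'].shape[0]/2/np.tan(np.radians(d['fovy'])/2); return f
def ray(d,u,v):
    f=K(d); x=(u-d['cx'])/f; y=(v-d['cy'])/f; a,b=x,y
    for _ in range(30):
        s=1+d['k1']*(a*a+b*b); a,b=x/s,y/s
    r=np.array(d['rotation'])@np.array([a,b,1.]); return np.array(d['origin'],float),r
def atz(d,u,v,z):
    o,r=ray(d,u,v); return o+r*(z-o[2])/r[2]
def proj(d,p):
    c=np.array(d['rotation']).T@(np.array(p,float)-np.array(d['origin'])); a,b=c[0]/c[2],c[1]/c[2]
    s=1+d['k1']*(a*a+b*b); f=K(d); return np.array([a*s*f+d['cx'],b*s*f+d['cy']])
def tri(l):
    A=np.zeros((3,3));B=np.zeros(3)
    for d,u,v in l:
        o,r=ray(d,u,v); r=r/np.linalg.norm(r);M=np.eye(3)-np.outer(r,r);A+=M;B+=M@o
    return np.linalg.solve(A,B)
E
python3 - <<'E'
from h import *
import pickle
D={n:grab(n,n+'0.png') for n in('top','side')}
pickle.dump(D,open('d0.pkl','wb'))
for n,d in D.items(): print(n,d['fovy'],d['cx'],d['cy'],d['k1'],np.round(d['origin']),np.round(d['rotation'],2).tolist())
s=read_state();print(s)
E
```

```text
top 50.87663589240606 277.84297101555666 206.51720038924873 0.021645055043803173 [ 353.  -92. 1374.] [[0.01, -0.99, 0.13], [-1.0, -0.01, 0.01], [-0.01, -0.13, -0.99]]
side 55.45667858795945 281.9412201102491 207.17859786519867 -0.10576613319034997 [-94. 639. 895.] [[-0.76, -0.44, 0.48], [-0.65, 0.5, -0.57], [0.01, -0.74, -0.67]]
{'t': 0.1, 'qpos': array([-8.00569583e+01,  2.18357151e+01,  7.43787537e+01,  5.78611936e-04,
        8.38586534e+01, -1.23366623e+01]), 'dq': array([ 0.01228515,  0.00681642, -0.08980352, -0.02266978, -0.08721459,
        0.07926119]), 'joint_efforts': array([ 5.43393500e-03, -4.38647497e+01, -2.24909449e+01,  7.15787290e-02,
        3.42642877e-02, -8.22300444e-05]), 'position': array([ 208.46818202, -508.68663851,  238.22253238]), 'orientation': array([[ 9.25344518e-01,  3.79127260e-01, -2.10474208e-04],
       [ 3.79127213e-01, -9.25343705e-01,  1.25878694e-03],
       [ 2.82479461e-04, -1.24460809e-03, -9.99999186e-01]]), 'wrist_force': array([-0.45880385,  0.17846982,  0.33737071]), 'moment': array([-0.02931089,  0.03046108,  0.01634939]), 'finger_force': 0.0, 'width': 0.9998083910302925}
```

View pics/top0.png

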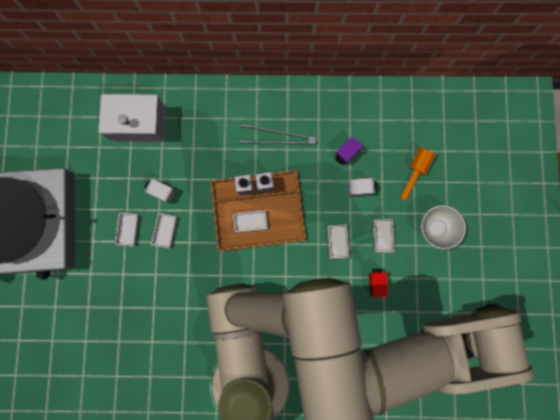

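View pics/side0.png

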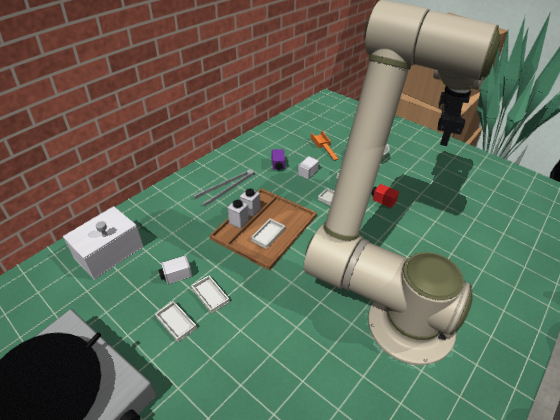

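```bash
python3 - <<'E'
from h import *
import pickle
D=pickle.load(open('d0.pkl','rb'))
d=D['top']; im=d['img']
big=cv2.resize(im[90:310,100:480][:,:,::-1],None,fx=2.1,fy=2.1,interpolation=cv2.INTER_CUBIC); cv2.imwrite('pics/topbig.png',big)
hsv=cv2.cvtColor(im,cv2.COLOR_RGB2HSV)
m=((hsv[:,:,1]<60)&(hsv[:,:,2]>90)).astype(np.uint8)
n,l,s,c=cv2.connectedComponentsWithStats(m)
for i in range(1,n):
    if 100<s[i,4]<1200 and 150<c[i][1]<260 and 100<c[i][0]<420:
        pts=np.argwhere(l==i)[:,::-1]
        P=np.array([atz(d,u,v,18)[:2] for u,v in pts],np.float32)
        print(np.round(c[i]),s[i,4],[np.round(x,1) for x in cv2.minAreaRect(P)])
# caddy corners: brown
m=((hsv[:,:,0]<18)&(hsv[:,:,1]>90)).astype(np.uint8)[150:260,190:320]
P=np.array([atz(d,u+190,v+150,18)[:2] for v,u in np.argwhere(m)],np.float32);print('caddy',cv2.minAreaRect(P))
E
```

```text
[264. 180.] 203 [array([613.7, -29.3]), array([51.7, 53.5]), np.float64(10.4)]
[158. 189.] 413 [array([588.7, 296.3]), array([80.2, 71.4]), np.float64(60.8)]
[242. 183.] 189 [array([604.9,  36.1]), array([51.7, 51.7]), np.float64(9.0)]
[361. 186.] 410 [array([ 599.6, -330.6]), array([51.2, 81.1]), np.float64(4.9)]
[124. 229.] 759 [array([477.7, 427.4]), array([134.2, 145.5]), np.float64(87.2)]
[163. 230.] 704 [array([461.5, 294. ]), array([ 96.7, 113.4]), np.float64(80.3)]
[250. 221.] 625 [array([485.1,  10.6]), array([ 58.9, 102.4]), np.float64(7.1)]
[384. 236.] 741 [array([ 448.6, -421.1]), array([104.1, 109.1]), np.float64(0.9)]
[338. 241.] 741 [array([ 425.5, -246. ]), array([103.9, 106.6]), np.float64(4.9)]
caddy ((520.437255859375, -12.62213134765625), (220.166259765625, 270.92718505859375), 7.7694501876831055)
```

View pics/topbig.png

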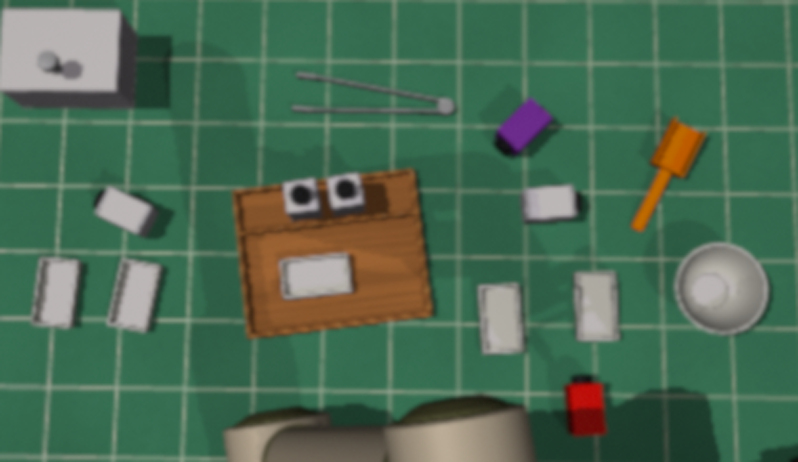

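Emit:
play_rows:
  series:
    - {"gripper":1,"dx":0,"dy":0,"dz":6,"wz":-0.1}
    - {"gripper":1,"dx":11,"dy":9,"dz":12,"wz":-0.39}
    - {"gripper":1,"dx":22.2,"dy":17.9,"dz":12,"wz":-0.39}
    - {"gripper":1,"dx":22.2,"dy":17.9,"dz":12,"wz":-0.39}
    - {"gripper":1,"dx":22.2,"dy":17.9,"dz":12,"wz":-0.39}
    - {"gripper":1,"dx":22.2,"dy":17.9,"dz":12,"wz":-0.39}
    - {"gripper":1,"dx":22.2,"dy":17.9,"dz":12,"wz":-0.39}
    - {"gripper":1,"dx":22.2,"dy":17.9,"dz":12,"wz":-0.39}
    - {"gripper":1,"dx":22.2,"dy":17.9,"dz":12,"wz":-0.39}
    - {"gripper":1,"dx":22.2,"dy":17.9,"dz":12,"wz":-0.39}
    - {"gripper":1,"dx":22.2,"dy":17.9,"dz":12,"wz":-0.39}
    - {"gripper":1,"dx":22.2,"dy":17.9,"dz":12,"wz":-0.39}
  grip_force: 15

```text
schema error: expected keys gripper, dx, dy, dz, wx, wy, wz
```

```bash
python3 - <<'E'
from h import *
import pickle
d=grab('wrist','w1.png');pickle.dump(d,open('w1.pkl','wb'))
s=read_state();print(s['t'],s['position'],s['orientation'],np.round(s['qpos']))
print(d['origin'],np.round(d['rotation'],3).tolist(),d['fovy'])
E
```

```text
0.15 [ 208.46365253 -508.75162859  238.31997775] [[ 9.25365141e-01  3.79076953e-01 -1.43778756e-04]
 [ 3.79076895e-01 -9.25364613e-01  1.02035812e-03]
 [ 2.53746474e-04 -9.98707040e-04 -9.99999469e-01]] [-80.  22.  74.   0.  84. -12.]
[ 275.74608665 -480.79084889  384.12721752] [[0.379, -0.888, -0.26], [-0.925, -0.364, -0.106], [-0.001, 0.281, -0.96]] 68.45879072146667
```

View pics/w1.png

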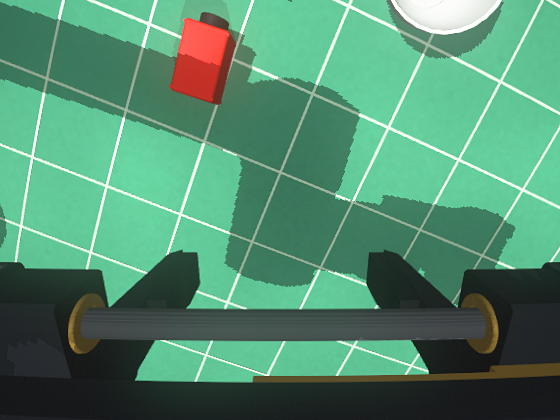

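Emit:
play_rows:
  series:
    - {"gripper":1,"dx":0,"dy":0,"dz":4,"wx":0,"wy":0,"wz":-0.1}
    - {"gripper":1,"dx":9,"dy":9,"dz":4,"wx":0,"wy":0,"wz":-0.2}
    - {"gripper":1,"dx":17,"dy":18,"dz":4,"wx":0,"wy":0,"wz":-0.39}
    - {"gripper":1,"dx":17,"dy":18,"dz":4,"wx":0,"wy":0,"wz":-0.39}
    - {"gripper":1,"dx":17,"dy":18,"dz":4,"wx":0,"wy":0,"wz":-0.39}
    - {"gripper":1,"dx":17,"dy":18,"dz":4,"wx":0,"wy":0,"wz":-0.39}
    - {"gripper":1,"dx":17,"dy":18,"dz":4,"wx":0,"wy":0,"wz":-0.39}
    - {"gripper":1,"dx":17,"dy":18,"dz":4,"wx":0,"wy":0,"wz":-0.39}
    - {"gripper":1,"dx":17,"dy":18,"dz":4,"wx":0,"wy":0,"wz":-0.39}
    - {"gripper":1,"dx":17,"dy":18,"dz":4,"wx":0,"wy":0,"wz":-0.39}
    - {"gripper":1,"dx":17,"dy":18,"dz":4,"wx":0,"wy":0,"wz":-0.39}
    - {"gripper":1,"dx":17,"dy":18,"dz":4,"wx":0,"wy":0,"wz":-0.39}
  grip_force: 15

```text
t: 1.15
position: [377.7, -329.9, 278.6]
orientation: [[1.0, -0.003, -0.0], [-0.003, -1.0, 0.0], [-0.0, -0.0, -1.0]]
wrist_force: [0.1, -0.1, -0.5]
width: 1.0
finger_force: 0.0
```

```bash
python3 - <<'E'
from h import *
import pickle
d=grab('wrist','w2.png');pickle.dump(d,open('w2.pkl','wb'))
s=read_state();print(s['t'],s['position'],np.round(s['orientation'],4).tolist(),np.round(s['qpos']))
E
```

```text
1.2 [ 377.77226409 -329.8868944   278.59872806] [[1.0, -0.0032, -0.0002], [-0.0032, -1.0, 0.0002], [-0.0002, -0.0002, -1.0]] [-55.  15.  77.  -0.  87.  36.]
```

View pics/w2.png

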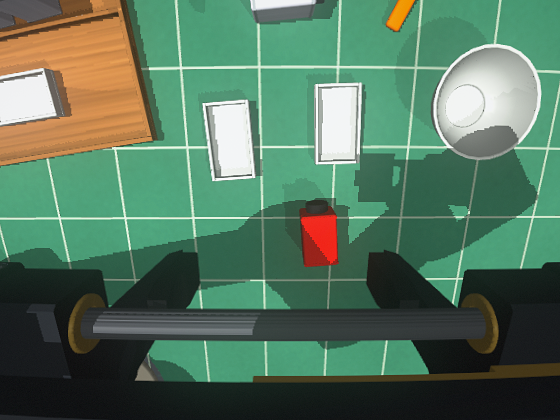

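```bash
cat >> h.py <<'E'
from scipy.optimize import minimize
def wmask(d,sat=70,val=85):
    h=cv2.cvtColor(d['img'],cv2.COLOR_RGB2HSV)
    m=((h[:,:,1]<sat)&(h[:,:,2]>val)).astype(np.uint8)*255
    return cv2.morphologyEx(m,cv2.MORPH_OPEN,np.ones((5,5) if K(d)<400 else (3,3),np.uint8))
def box(L,W,H,x,y,z,yaw):
    c,s=np.cos(yaw),np.sin(yaw)
    return [(x+c*a*L/2-s*b*W/2,y+s*a*L/2+c*b*W/2,z+h) for a in(-1,1) for b in(-1,1) for h in(0,H)]
def cost(p,views,dims,z):
    if z is None: z=p[3]
    pts=box(*dims,p[0],p[1],z,p[2]); e=0
    for d,M in views:
        q=np.array([proj(d,a) for a in pts],np.float32); h=cv2.convexHull(q)
        r=np.zeros(M.shape,np.uint8); cv2.fillPoly(r,[np.int32(np.round(h*64))],255,cv2.LINE_AA,6)
        R=cv2.GaussianBlur(r,(0,0),1.2).astype(float)
        lo=np.maximum(q.min(0)-14,0).astype(int);hi=(q.max(0)+14).astype(int)
        e+=np.abs(R-M)[lo[1]:hi[1],lo[0]:hi[0]].sum()/255*(440/K(d))**2*(1 if K(d)<400 else 1)
    return e
def fit(ds,p0,dims=(100,58,18),z=0.,masks=None):
    views=[(d,cv2.GaussianBlur(m,(0,0),1.2).astype(float)) for d,m in zip(ds,masks or [wmask(d) for d in ds])]
    p0=list(p0)+([] if z is not None else [0.])
    st=[6,6,.08,8][:len(p0)]
    best=None
    for k in range(2):
        S=np.array([p0]+[np.array(p0)+np.eye(len(p0))[i]*st[i]*(1-1.6*k) for i in range(len(p0))])
        r=minimize(cost,p0,(views,dims,z),method='Nelder-Mead',options=dict(initial_simplex=S,xatol=.05,fatol=.1,maxiter=300)); p0=r.x
    return r.x,r.fun
E
python3 - <<'E'
from h import *
import pickle
w=pickle.load(open('w2.pkl','rb'));t=pickle.load(open('d0.pkl','rb'))['top']
cv2.imwrite('pics/m.png',np.hstack([wmask(w),wmask(t)]))
for nm,p in dict(A=(425,-246,0.07),B=(448,-421,0.0)).items():
    for ds,z in(([w],0.),([t],0.),([w,t],None)):
        r,f=fit(ds,p,z=z); print(nm,len(ds),np.round(r[:2],1),round(np.degrees(r[2]),2),np.round(r[3:],1),round(f))
for nm,p in dict(C=(461,294,-.17),D=(477,427,-.1),P=(485,10.6,1.69)).items():
    r,f=fit([t],p,z=0. if nm!='P' else 6.); print(nm,np.round(r[:2],1),round(np.degrees(r[2]),2),round(f))
E
```

```text
A 1 [ 428.7 -260.5] 4.55 [] 420
A 1 [ 427.2 -261.7] 4.63 [] 65
A 2 [ 428.3 -259. ] 3.8 [-7.9] 350
B 1 [ 449. -400.] 0.8 [] 338
B 1 [ 447.5 -401.6] 1.63 [] 25
B 2 [ 448.8 -401.6] 1.46 [-10.1] 179
C [453.9 280.2] -4.0 213
D [456.7 398.2] -4.95 156
P [485.9   9.9] 95.73 53
```

```bash
python3 - <<'E'
import cv2;m=cv2.imread('pics/m.png');cv2.imwrite('pics/m.png',cv2.resize(m,None,fx=.7,fy=.7))
E
```

```text
(no output)
```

View pics/m.png

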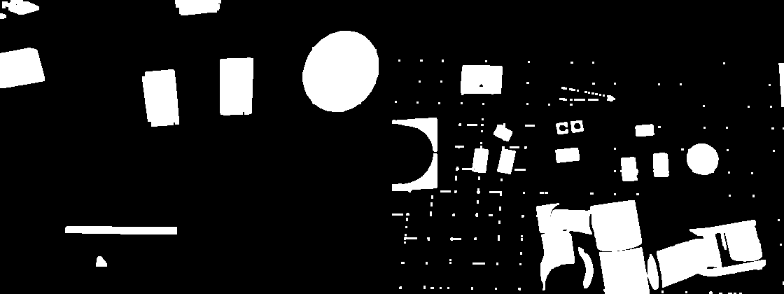

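```bash
python3 - <<'E'
from h import *
import pickle
w=pickle.load(open('w2.pkl','rb'))
m=wmask(w)
for v in (120,):
    print([ (u,tuple(int(a) for a in w['img'][v,u]),int(m[v,u]>0)) for u in list(range(200,214))+list(range(246,260))+list(range(310,320))+list(range(352,366))])
for nm,p in dict(A=(428,-260,0.07),B=(448,-401,0.0)).items():
    r,f=fit([w],p); q=np.array([proj(w,a) for a in box(100,58,18,r[0],r[1],0,r[2])]); print(nm,f,np.round(q).tolist())
    for v in (0,):
        c=[np.round(proj(w,a)).tolist() for a in box(100,58,18,r[0],r[1],0,r[2])]
E
```

```text
[(200, (91, 167, 132), 0), (201, (89, 165, 129), 0), (202, (82, 149, 117), 0), (203, (83, 145, 116), 0), (204, (133, 159, 145), 1), (205, (230, 231, 232), 1), (206, (243, 245, 246), 1), (207, (128, 136, 129), 1), (208, (90, 100, 94), 1), (209, (122, 131, 124), 1), (210, (166, 174, 167), 1), (211, (164, 172, 164), 1), (212, (163, 170, 163), 1), (213, (160, 167, 160), 1), (246, (219, 223, 217), 1), (247, (234, 237, 237), 1), (248, (250, 251, 252), 1), (249, (195, 201, 199), 1), (250, (109, 116, 111), 1), (251, (84, 111, 97), 1), (252, (72, 112, 93), 0), (253, (73, 110, 92), 0), (254, (71, 110, 91), 0), (255, (72, 111, 92), 0), (256, (71, 110, 91), 0), (257, (69, 106, 89), 0), (258, (77, 147, 116), 0), (259, (193, 228, 199), 0), (310, (84, 152, 119), 0), (311, (86, 153, 120), 0), (312, (84, 152, 120), 0), (313, (79, 151, 117), 0), (314, (157, 162, 155), 1), (315, (130, 137, 130), 1), (316, (252, 254, 255), 1), (317, (252, 254, 253), 1), (318, (137, 145, 139), 1), (319, (165, 172, 166), 1), (352, (232, 236, 231), 1), (353, (232, 236, 231), 1), (354, (234, 238, 233), 1), (355, (221, 226, 220), 1), (356, (123, 129, 124), 1), (357, (174, 181, 173), 1), (358, (240, 244, 241), 1), (359, (250, 251, 251), 1), (360, (228, 231, 227), 1), (361, (58, 92, 76), 0), (362, (71, 112, 93), 0), (363, (74, 111, 92), 0), (364, (83, 141, 113), 0), (365, (94, 174, 137), 0)]
A 406.2075883992549 [[256.0, 176.0], [255.0, 178.0], [215.0, 179.0], [212.0, 181.0], [249.0, 100.0], [247.0, 99.0], [205.0, 104.0], [201.0, 103.0]]
B 338.7679646499093 [[356.0, 162.0], [359.0, 163.0], [313.0, 163.0], [315.0, 164.0], [358.0, 84.0], [362.0, 82.0], [313.0, 85.0], [315.0, 83.0]]
```

Emit:
play_rows:
  series:
    - {"gripper":1,"dx":1.7,"dy":2.3,"dz":0,"wx":0,"wy":0,"wz":0.04}
    - {"gripper":1,"dx":3.4,"dy":4.6,"dz":-2,"wx":0,"wy":0,"wz":0.083}
    - {"gripper":1,"dx":5.08,"dy":6.95,"dz":-5,"wx":0,"wy":0,"wz":0.083}
    - {"gripper":1,"dx":5.08,"dy":6.95,"dz":-9,"wx":0,"wy":0,"wz":0.083}
    - {"gripper":1,"dx":5.08,"dy":6.95,"dz":-13,"wx":0,"wy":0,"wz":0.083}
    - {"gripper":1,"dx":5.08,"dy":6.95,"dz":-17,"wx":0,"wy":0,"wz":0.083}
    - {"gripper":1,"dx":5.08,"dy":6.95,"dz":-20,"wx":0,"wy":0,"wz":0.083}
    - {"gripper":1,"dx":5.08,"dy":6.95,"dz":-22,"wx":0,"wy":0,"wz":0.083}
    - {"gripper":1,"dx":5.08,"dy":6.95,"dz":-23,"wx":0,"wy":0,"wz":0.083}
    - {"gripper":1,"dx":5.08,"dy":6.95,"dz":-23,"wx":0,"wy":0,"wz":0.083}
    - {"gripper":1,"dx":5.08,"dy":6.95,"dz":-23,"wx":0,"wy":0,"wz":0.083}
    - {"gripper":1,"dx":5.08,"dy":6.95,"dz":-23,"wx":0,"wy":0,"wz":0.083}
  grip_force: 10

```text
t: 2.2
position: [429.5, -260.2, 49.6]
orientation: [[0.997, 0.081, 0.001], [0.081, -0.997, -0.001], [0.001, 0.001, -1.0]]
wrist_force: [-0.1, 0.8, 0.6]
width: 1.0
finger_force: 0.0
```

```bash
python3 - <<'E'
from h import *
import pickle
d=grab('wrist','w3.png');pickle.dump(d,open('w3.pkl','wb'))
s=read_state();print(s['t'],s['position'])
t=grab('top')
w2=pickle.load(open('w2.pkl','rb'))
m=wmask(d)
for ds,z in (([d],0.),([d,w2],None)):
    r,f=fit(ds,(428.5,-260.5,.08),z=z); print(np.round(r,3),np.degrees(r[2]),f)
E
```

```text
2.25 [ 429.57769094 -260.12631853   49.74614979]
[ 4.29660e+02 -2.60232e+02  8.00000e-02] 4.579683824003789 3910.28692580071
[ 4.27240e+02 -2.59976e+02  8.00000e-02 -9.36800e+00] 4.5841216826141045 2932.336678206365
```

View pics/w3.png

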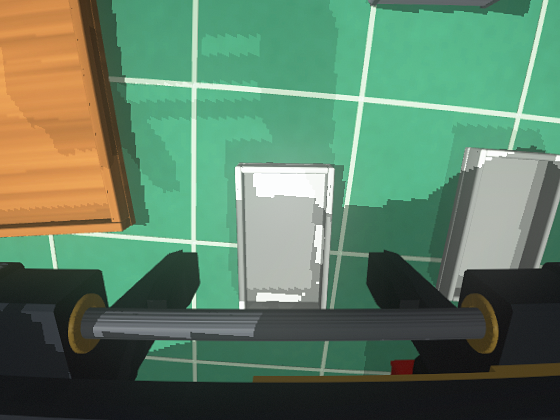

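Emit:
play_rows:
  series:
    - {"gripper":1,"dx":0,"dy":0,"dz":-2,"wx":0,"wy":0,"wz":0}
    - {"gripper":1,"dx":0,"dy":0,"dz":-3.4,"wx":0,"wy":0,"wz":0}
    - {"gripper":1,"dx":0,"dy":0,"dz":-4.3,"wx":0,"wy":0,"wz":0}
    - {"gripper":1,"dx":0,"dy":0,"dz":-4.3,"wx":0,"wy":0,"wz":0}
    - {"gripper":-1,"dx":0,"dy":0,"dz":-4.3,"wx":0,"wy":0,"wz":0}
    - {"gripper":-1,"dx":0,"dy":0,"dz":-4.3,"wx":0,"wy":0,"wz":0}
    - {"gripper":-1,"dx":0,"dy":0,"dz":-4.3,"wx":0,"wy":0,"wz":0}
    - {"gripper":-1,"dx":0,"dy":0,"dz":-4.3,"wx":0,"wy":0,"wz":0}
    - {"gripper":-1,"dx":0,"dy":0,"dz":-4.3,"wx":0,"wy":0,"wz":0}
    - {"gripper":-1,"dx":0,"dy":0,"dz":-4.3,"wx":0,"wy":0,"wz":0}
    - {"gripper":-1,"dx":0,"dy":0,"dz":-4.3,"wx":0,"wy":0,"wz":0}
    - {"gripper":-1,"dx":0,"dy":0,"dz":-4.3,"wx":0,"wy":0,"wz":0}
  grip_force: 10

```text
t: 3.3
position: [429.5, -259.6, 6.2]
orientation: [[0.997, 0.082, 0.001], [0.082, -0.997, -0.001], [0.001, 0.001, -1.0]]
wrist_force: [-1.8, 0.3, 5.6]
width: 0.657
finger_force: 10.0
```

```bash
python3 - <<'E'
from h import *
import pickle
w3=pickle.load(open('w3.pkl','rb'));w2=pickle.load(open('w2.pkl','rb'))
print(tri([(w2,203.5,103),(w3,236,165)]),tri([(w2,248,100),(w3,334,165)]))
print(box(100,58,18,428.5,-260.5,0,.08))
s=read_state();print(s['t'],s['position'],s['width'],s['finger_force'],s['wrist_force'])
E
```

```text
[ 475.91970857 -228.32150843    9.88822709] [ 479.87353657 -286.16698563    9.90758154]
[(np.float64(380.977440809975), np.float64(-293.4029841812346), 0), (np.float64(380.977440809975), np.float64(-293.4029841812346), 18), (np.float64(376.34238855976304), np.float64(-235.58848521568268), 0), (np.float64(376.34238855976304), np.float64(-235.58848521568268), 18), (np.float64(480.65761144023696), np.float64(-285.4115147843173), 0), (np.float64(480.65761144023696), np.float64(-285.4115147843173), 18), (np.float64(476.022559190025), np.float64(-227.59701581876539), 0), (np.float64(476.022559190025), np.float64(-227.59701581876539), 18)]
3.3 [ 429.50144274 -259.64749253    6.24460984] 0.6568237766021822 9.988836497068405 [-1.81371168  0.27731388  5.55310982]
```

Emit:
play_rows:
  series:
    - {"gripper":-1,"dx":0,"dy":0,"dz":1.5,"wx":0,"wy":0,"wz":0}
    - {"gripper":-1,"dx":0,"dy":0,"dz":4.5,"wx":0,"wy":0,"wz":0}
    - {"gripper":-1,"dx":0,"dy":0,"dz":8,"wx":0,"wy":0,"wz":0.1}
    - {"gripper":-1,"dx":0,"dy":0,"dz":12,"wx":0,"wy":0,"wz":0.2}
    - {"gripper":-1,"dx":0,"dy":2,"dz":15,"wx":0,"wy":0,"wz":0.32}
    - {"gripper":-1,"dx":1,"dy":4,"dz":18,"wx":0,"wy":0,"wz":0.44}
    - {"gripper":-1,"dx":2,"dy":6,"dz":19,"wx":0,"wy":0,"wz":0.56}
    - {"gripper":-1,"dx":3,"dy":8,"dz":19,"wx":0,"wy":0,"wz":0.68}
    - {"gripper":-1,"dx":4,"dy":10,"dz":19,"wx":0,"wy":0,"wz":0.8}
    - {"gripper":-1,"dx":5,"dy":11,"dz":19,"wx":0,"wy":0,"wz":0.92}
    - {"gripper":-1,"dx":5.5,"dy":12,"dz":19,"wx":0,"wy":0,"wz":1.04}
    - {"gripper":-1,"dx":5.5,"dy":12,"dz":19,"wx":0,"wy":0,"wz":1.16}

```text
t: 4.3
position: [484.7, -137.6, 195.4]
orientation: [[0.316, 0.949, -0.001], [0.949, -0.316, 0.001], [0.001, -0.001, -1.0]]
wrist_force: [0.0, -0.7, -1.4]
width: 0.652
finger_force: 10.0
```

Emit:
play_rows:
  series:
    - {"gripper":-1,"dx":0,"dy":0,"dz":0,"wx":0,"wy":0,"wz":0.12}
    - {"gripper":-1,"dx":0,"dy":0,"dz":0,"wx":0,"wy":0,"wz":0.24}
    - {"gripper":-1,"dx":0,"dy":0,"dz":0,"wx":0,"wy":0,"wz":0.36}
    - {"gripper":-1,"dx":0,"dy":0,"dz":0,"wx":0,"wy":0,"wz":0.433}
    - {"gripper":-1,"dx":0,"dy":0,"dz":0,"wx":0,"wy":0,"wz":0.433}
    - {"gripper":-1,"dx":0,"dy":0,"dz":0,"wx":0,"wy":0,"wz":0.433}
    - {"gripper":-1,"dx":0,"dy":0,"dz":0,"wx":0,"wy":0,"wz":0.433}
    - {"gripper":-1,"dx":0,"dy":0,"dz":0,"wx":0,"wy":0,"wz":0.433}

```text
t: 4.97
position: [484.2, -139.4, 195.7]
orientation: [[-0.102, 0.995, -0.0], [0.995, 0.102, 0.0], [0.0, -0.0, -1.0]]
wrist_force: [0.4, -0.6, -0.8]
width: 0.657
finger_force: 10.0
```

```bash
python3 - <<'E'
from h import *
import pickle
d=grab('wrist','w4.png');pickle.dump(d,open('w4.pkl','wb'))
s=read_state();print(s['t'],s['position'],np.round(s['orientation'],4).tolist(),s['width'],np.round(s['qpos']))
r,f=fit([d],(485,10,np.radians(96)),z=6.); print(np.round(r,2),np.degrees(r[2]),f)
E
```

```text
5.0167 [ 484.2341743  -139.41432231  195.68792853] [[-0.1026, 0.9947, -0.0002], [0.9947, 0.1026, 0.0001], [0.0001, -0.0002, -1.0]] 0.6534612886760772 [-30.  19.  86.   0.  75. -35.]
[486.8   12.3    1.69] 96.83429873890876 295.64103049754505
```

View pics/w4.png

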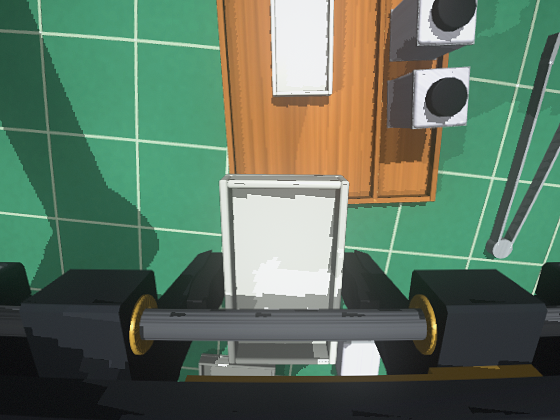

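Emit:
play_rows:
  series:
    - {"gripper":-1,"dx":0,"dy":-4,"dz":0,"wx":0,"wy":0,"wz":0}
    - {"gripper":-1,"dx":0,"dy":-7,"dz":0,"wx":0,"wy":0,"wz":0}
    - {"gripper":-1,"dx":0,"dy":-7,"dz":0,"wx":0,"wy":0,"wz":0}
    - {"gripper":-1,"dx":0,"dy":-7,"dz":0,"wx":0,"wy":0,"wz":0}
    - {"gripper":-1,"dx":0,"dy":-7,"dz":0,"wx":0,"wy":0,"wz":0}

```text
t: 5.43
position: [484.1, -209.0, 195.6]
orientation: [[-0.103, 0.995, -0.0], [0.995, 0.103, 0.001], [0.001, -0.0, -1.0]]
wrist_force: [0.5, 0.3, -0.8]
width: 0.659
finger_force: 10.0
```

```bash
python3 - <<'E'
from h import *
import pickle
d=grab('wrist','w5.png');pickle.dump(d,open('w5.pkl','wb'))
w4=pickle.load(open('w4.pkl','rb'));t=pickle.load(open('d0.pkl','rb'))['top']
s=read_state();print(s['t'],s['position'])
for ds,z in (([d],6.),([d,w4],6.),([d,w4],None),([t],6.)):
    r,f=fit(ds,(486,11,np.radians(96)),z=z); print(np.round(r,2),np.degrees(r[2]),f)
# caddy rims from brown mask
h=cv2.cvtColor(d['img'],cv2.COLOR_RGB2HSV)
m=((h[:,:,0]<20)&(h[:,:,1]>90)).astype(np.uint8)
# held dish: far edge pixels rows
cv2.imwrite('pics/w5s.png',cv2.resize(d['img'][:,:,::-1],None,fx=1.4,fy=1.4))
E
```

```text
5.4833 [ 484.18020438 -208.63305733  195.69830701]
[487.17  12.59   1.68] 96.44467870261181 93.17872155277072
[486.73  12.41   1.69] 96.82175521120122 389.23412761866814
[486.96  14.15   1.69  -0.62] 96.78605917131694 253.98034835627374
[485.73   9.77   1.67] 95.69983690834417 53.451425479497104
```

View pics/w5s.png

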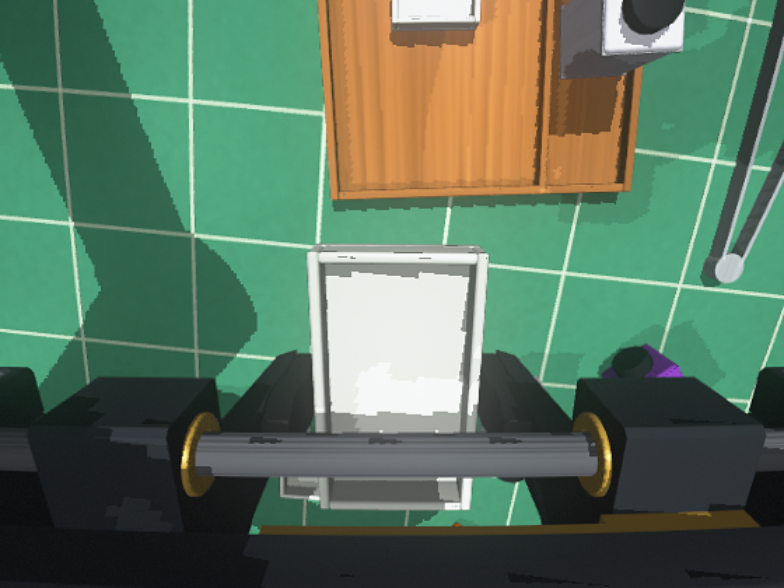

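Emit:
play_rows:
  series:
    - {"gripper":-1,"dx":0,"dy":4,"dz":0,"wx":0,"wy":0,"wz":0}
    - {"gripper":-1,"dx":0,"dy":8,"dz":0,"wx":0,"wy":0,"wz":0}
    - {"gripper":-1,"dx":0,"dy":12,"dz":0,"wx":0,"wy":0,"wz":0.005}
    - {"gripper":-1,"dx":0,"dy":15,"dz":0,"wx":0,"wy":0,"wz":0.01}
    - {"gripper":-1,"dx":0,"dy":15,"dz":0,"wx":0,"wy":0,"wz":0.01}
    - {"gripper":-1,"dx":0,"dy":15,"dz":0,"wx":0,"wy":0,"wz":0.01}
    - {"gripper":-1,"dx":0,"dy":15,"dz":0,"wx":0,"wy":0,"wz":0.01}

```text
t: 6.07
position: [484.3, -59.2, 195.9]
orientation: [[-0.115, 0.993, 0.0], [0.993, 0.115, -0.0], [-0.0, 0.0, -1.0]]
wrist_force: [0.2, 0.1, -0.8]
width: 0.654
finger_force: 10.0
```

```bash
python3 - <<'E'
from h import *
import pickle
d=grab('wrist','w6.png');pickle.dump(d,open('w6.pkl','wb'))
w4=pickle.load(open('w4.pkl','rb'))
s=read_state();print(s['t'],s['position'],np.round(s['orientation'],3).tolist())
for ds,z in (([d],6.),([d,w4],6.),([d,w4],None)):
    r,f=fit(ds,(486,11,np.radians(96)),z=z); print(np.round(r,2),np.degrees(r[2]),f)
E
```

```text
6.1167 [484.34253969 -59.70066136 195.8260567 ] [[-0.114, 0.994, 0.0], [0.994, 0.114, -0.0], [-0.0, 0.0, -1.0]]
[486.98  10.94   1.68] 96.25113043078159 2697.816044040792
[486.74  12.06   1.69] 96.5573929174709 3034.081817758727
[487.16  12.75   1.69  -2.19] 96.72229512976818 2411.4506512655953
```

View pics/w6.png

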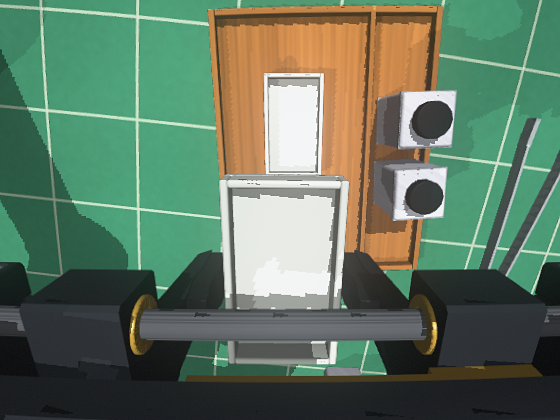

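```bash
python3 - <<'E'
from h import *
import pickle
d=pickle.load(open('w6.pkl','rb'));w4=pickle.load(open('w4.pkl','rb'))
for u,v in((264,73.5),(324.5,73.5),(266,172),(323,172)): print('dish',np.round(atz(d,u,v,24),1))
m=wmask(d); m[168:]=0
import h
_c=h.cost
# fit with clipped rows
M=cv2.GaussianBlur(m,(0,0),1.2).astype(float)
def c(p):
    q=np.array([proj(d,a) for a in box(100,58,18,p[0],p[1],6,p[2])],np.float32)
    r=np.zeros(m.shape,np.uint8); cv2.fillPoly(r,[np.int32(np.round(cv2.convexHull(q)*64))],255,cv2.LINE_AA,6); r[168:]=0
    R=cv2.GaussianBlur(r,(0,0),1.2).astype(float)
    return np.abs(R-M)[55:166,245:345].sum()/255
r=minimize(c,[486,11,1.68],method='Nelder-Mead',options=dict(initial_simplex=[[486,11,1.68],[490,11,1.68],[486,15,1.68],[486,11,1.73]]));print(np.round(r.x,2),np.degrees(r.x[2]),r.fun)
for u,v in((209,11),(441,9),(417,269)): print('caddy',np.round(atz(d,u,v,18),1))
for u,v in((372,12),(365,262)): print('divider',np.round(atz(d,u,v,18),1))
for u,v in((424,197),(432,120)): print('cap',np.round(atz(d,u,v,90),1))
# held dish corners, top z
zt=read_state()['position'][2]-6+18
for u,v in((221,180),(348,180)): print('held',np.round(atz(d,u,v,zt),1))
print(np.round(read_state()['position'],1))
E
```

```text
dish [453.2  57.   24. ]
dish [510.6  63.8  24. ]
dish [464.7 -37.   24. ]
dish [523.2 -30.2  24. ]
[486.98  11.06   1.68] 96.21901868979286 149.47058823529412
caddy [396.  106.9  18. ]
caddy [612.2 135.6  18. ]
caddy [ 650.8 -130.2   18. ]
divider [547.6 123.9  18. ]
divider [ 588.1 -128.1   18. ]
cap [601.7 -31.9  90. ]
cap [593.3  30.2  90. ]
held [452.  -13.5 207.8]
held [507.4  -7.1 207.8]
[484.3 -59.7 195.8]
```

Emit:
play_rows:
  series:
    - {"gripper":-1,"dx":0.1,"dy":3.5,"dz":0,"wx":0,"wy":0,"wz":0}
    - {"gripper":-1,"dx":0.18,"dy":7.1,"dz":0,"wx":0,"wy":0,"wz":0}
    - {"gripper":-1,"dx":0.18,"dy":7.1,"dz":-2,"wx":0,"wy":0,"wz":0}
    - {"gripper":-1,"dx":0.18,"dy":7.1,"dz":-5,"wx":0,"wy":0,"wz":0}
    - {"gripper":-1,"dx":0.18,"dy":7.1,"dz":-8,"wx":0,"wy":0,"wz":0}
    - {"gripper":-1,"dx":0.18,"dy":7.1,"dz":-11,"wx":0,"wy":0,"wz":0}
    - {"gripper":-1,"dx":0.18,"dy":7.1,"dz":-13,"wx":0,"wy":0,"wz":0}
    - {"gripper":-1,"dx":0.18,"dy":7.1,"dz":-15,"wx":0,"wy":0,"wz":0}
    - {"gripper":-1,"dx":0.18,"dy":7.1,"dz":-16,"wx":0,"wy":0,"wz":0}
    - {"gripper":-1,"dx":0.18,"dy":7.1,"dz":-16,"wx":0,"wy":0,"wz":0}
    - {"gripper":-1,"dx":0.18,"dy":7.1,"dz":-16,"wx":0,"wy":0,"wz":0}
    - {"gripper":-1,"dx":0.18,"dy":7.1,"dz":-16,"wx":0,"wy":0,"wz":0}

```text
t: 7.12
position: [486.7, 11.0, 36.5]
orientation: [[-0.113, 0.994, 0.001], [0.994, 0.113, -0.0], [-0.0, 0.001, -1.0]]
wrist_force: [-0.1, 0.2, -0.8]
width: 0.653
finger_force: 10.0
```

Emit:
play_rows:
  series:
    - {"gripper":-1,"dx":-0.03,"dy":0,"dz":-0.2,"wx":0,"wy":0,"wz":0}
    - {"gripper":-1,"dx":-0.05,"dy":0,"dz":-0.35,"wx":0,"wy":0,"wz":0}
    - {"gripper":-1,"dx":-0.05,"dy":0,"dz":-0.45,"wx":0,"wy":0,"wz":0}
    - {"gripper":-1,"dx":-0.05,"dy":0,"dz":-0.5,"wx":0,"wy":0,"wz":0}
    - {"gripper":-1,"dx":-0.05,"dy":0,"dz":-0.55,"wx":0,"wy":0,"wz":0}
    - {"gripper":-1,"dx":-0.05,"dy":0,"dz":-0.58,"wx":0,"wy":0,"wz":0}
    - {"gripper":-1,"dx":-0.05,"dy":0,"dz":-0.6,"wx":0,"wy":0,"wz":0}
    - {"gripper":-1,"dx":-0.05,"dy":0,"dz":-0.6,"wx":0,"wy":0,"wz":0}

```text
t: 7.78
position: [485.7, 11.6, 30.2]
orientation: [[-0.114, 0.994, 0.0], [0.994, 0.114, -0.0], [-0.0, 0.0, -1.0]]
wrist_force: [-2.0, 0.7, 5.9]
width: 0.662
finger_force: 10.0
```

Emit:
play_rows:
  series:
    - {"gripper":0.8,"dx":0,"dy":0,"dz":0,"wx":0,"wy":0,"wz":0}
    - {"gripper":0.8,"dx":0,"dy":0,"dz":0,"wx":0,"wy":0,"wz":0}
    - {"gripper":0.8,"dx":0,"dy":0,"dz":0,"wx":0,"wy":0,"wz":0}
    - {"gripper":1,"dx":0,"dy":0,"dz":1,"wx":0,"wy":0,"wz":0}
    - {"gripper":1,"dx":0,"dy":0,"dz":4,"wx":0,"wy":0,"wz":0}
    - {"gripper":1,"dx":0,"dy":0,"dz":8,"wx":0,"wy":0,"wz":0}
    - {"gripper":1,"dx":0,"dy":-3,"dz":12,"wx":0,"wy":0,"wz":0}
    - {"gripper":1,"dx":0,"dy":-7,"dz":16,"wx":0,"wy":0,"wz":0}
    - {"gripper":1,"dx":0,"dy":-11,"dz":18,"wx":0,"wy":0,"wz":0}
    - {"gripper":1,"dx":0,"dy":-11,"dz":18,"wx":0,"wy":0,"wz":0}
    - {"gripper":1,"dx":0,"dy":-11,"dz":18,"wx":0,"wy":0,"wz":0}
    - {"gripper":1,"dx":0,"dy":-11,"dz":18,"wx":0,"wy":0,"wz":0}

```text
t: 8.78
position: [485.5, -99.0, 209.8]
orientation: [[-0.112, 0.994, 0.001], [0.994, 0.112, -0.0], [-0.0, 0.001, -1.0]]
wrist_force: [-0.1, -0.0, -0.7]
width: 1.002
finger_force: 0.0
```

```bash
python3 - <<'E'
from h import *
import pickle
d=grab('wrist');pickle.dump(d,open('w7.pkl','wb'));t=grab('top')
s=read_state();print(s['t'],s['position'])
r,f=fit([d],(486,11,np.radians(96)),dims=(100,58,36),z=6.); print(np.round(r,2),np.degrees(r[2]),f)
B,_=fit([t],(448,-401,0.02));A,_=fit([t],(428,-260,.08));C,_=fit([t],(454,280,-.07));D,_=fit([t],(456.7,398,-.08))
for q in(B,C,D):print(np.round(q,2))
c=cv2.resize(d['img'][0:260,150:450][:,:,::-1],None,fx=2,fy=2);c2=cv2.resize(t['img'][160:320,110:410][:,:,::-1],None,fx=2,fy=2)
c2=cv2.resize(c2,(600,320));c=cv2.resize(c,(600,520))[:280*1]
cv2.imwrite('pics/c7.png',np.vstack([cv2.resize(d['img'][0:260,150:450][:,:,::-1],(320,280)).repeat(1,0),]))
x=cv2.resize(d['img'][0:260,150:450][:,:,::-1],(400,346));y=cv2.resize(t['img'][150:320,100:420][:,:,::-1],(400,212));cv2.imwrite('pics/c7.png',np.vstack([x,y]))
E
```

```text
8.8833 [485.10307297 -97.49958595 208.79426511]
[485.97  10.23   1.68] 96.37766441442156 403.81696012029903
[ 4.4543e+02 -4.0318e+02  1.1000e-01]
[ 4.5385e+02  2.7897e+02 -9.0000e-02]
[ 4.5694e+02  3.9849e+02 -9.0000e-02]
```

View pics/c7.png

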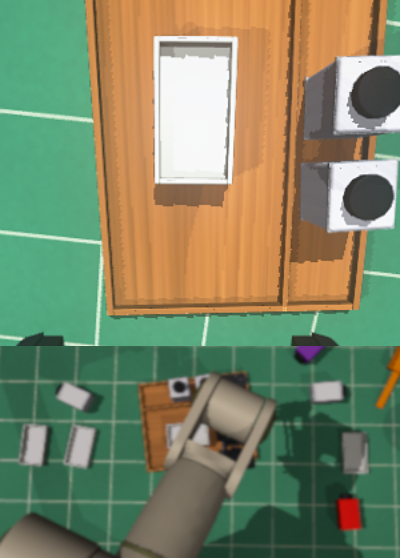

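Emit:
play_rows:
  series:
    - {"gripper":1,"dx":-1,"dy":-2,"dz":1,"wx":0,"wy":0,"wz":-0.12}
    - {"gripper":1,"dx":-2,"dy":-4,"dz":2,"wx":0,"wy":0,"wz":-0.24}
    - {"gripper":1,"dx":-3,"dy":-6,"dz":3,"wx":0,"wy":0,"wz":-0.36}
    - {"gripper":1,"dx":-4,"dy":-8,"dz":4,"wx":0,"wy":0,"wz":-0.48}
    - {"gripper":1,"dx":-5,"dy":-10,"dz":4,"wx":0,"wy":0,"wz":-0.6}
    - {"gripper":1,"dx":-6,"dy":-12,"dz":4,"wx":0,"wy":0,"wz":-0.72}
    - {"gripper":1,"dx":-7,"dy":-14,"dz":4,"wx":0,"wy":0,"wz":-0.84}
    - {"gripper":1,"dx":-8,"dy":-16,"dz":4,"wx":0,"wy":0,"wz":-0.96}
    - {"gripper":1,"dx":-9,"dy":-19,"dz":4,"wx":0,"wy":0,"wz":-1.08}
    - {"gripper":1,"dx":-10,"dy":-22,"dz":4,"wx":0,"wy":0,"wz":-1.2}
    - {"gripper":1,"dx":-10.7,"dy":-25,"dz":4,"wx":0,"wy":0,"wz":-1.32}
    - {"gripper":1,"dx":-10.7,"dy":-28,"dz":4,"wx":0,"wy":0,"wz":-1.44}

```text
t: 9.88
position: [378.0, -378.5, 248.8]
orientation: [[0.971, 0.238, -0.001], [0.238, -0.971, 0.002], [-0.001, -0.002, -1.0]]
wrist_force: [0.4, -0.0, -0.4]
width: 1.001
finger_force: 0.0
```

Emit:
play_rows:
  series:
    - {"gripper":1,"dx":0,"dy":0,"dz":0,"wx":0,"wy":0,"wz":-0.12}
    - {"gripper":1,"dx":0,"dy":0,"dz":0,"wx":0,"wy":0,"wz":-0.22}
    - {"gripper":1,"dx":0,"dy":0,"dz":0,"wx":0,"wy":0,"wz":-0.22}
    - {"gripper":1,"dx":0,"dy":0,"dz":0,"wx":0,"wy":0,"wz":-0.22}
    - {"gripper":1,"dx":0,"dy":0,"dz":0,"wx":0,"wy":0,"wz":-0.22}

```text
t: 10.3
position: [379.0, -377.5, 249.3]
orientation: [[1.0, 0.029, -0.001], [0.029, -1.0, 0.001], [-0.0, -0.001, -1.0]]
wrist_force: [-0.1, -0.8, -0.6]
width: 0.995
finger_force: 0.0
```

```bash
cat >> h.py <<'E'
def wcap(name):
    import pickle
    d=grab('wrist',name+'.png');pickle.dump(d,open(name+'.pkl','wb'));s=read_state()
    R=s['orientation'];print(round(s['t'],2),np.round(s['position'],1),'yaw',round(np.degrees(np.arctan2(R[1,0],R[0,0])),2),'zax',np.round(R[:,2],3),np.round(s['qpos'],0));return d,s
def blobs(d,zref=18,lo=300,hi=9000):
    m=wmask(d);n,l,s,c=cv2.connectedComponentsWithStats(m)
    for i in range(1,n):
        if lo<s[i,4]<hi: print('blob',np.round(c[i]),s[i].tolist(),np.round(atz(d,*c[i],zref)))
E
python3 - <<'E'
from h import *
d,s=wcap('w8')
blobs(d)
r,f=fit([d],(448,-401,0.02));print(np.round(r,2),np.degrees(r[2]),f)
E
```

```text
10.35 [ 378.9 -377.7  249.5] yaw 1.62 zax [-0.     0.001 -1.   ] [-58.  20.  76.   0.  85.  31.]
blob [248.   5.] [223, 0, 52, 13, 571] [ 575. -333.   18.]
blob [ 5. 91.] [0, 63, 14, 47, 415] [483. -42.  18.]
blob [304. 124.] [279, 82, 51, 87, 4292] [ 451. -400.   18.]
blob [168. 327.] [86, 319, 171, 18, 2265] [ 165. -217.   18.]
[ 4.4799e+02 -3.9974e+02  3.0000e-02] 1.6493127703139696 333.21373828180174
```

Emit:
play_rows:
  series:
    - {"gripper":1,"dx":3.5,"dy":-1.1,"dz":0,"wx":0,"wy":0,"wz":0}
    - {"gripper":1,"dx":6.94,"dy":-2.23,"dz":-2,"wx":0,"wy":0,"wz":0}
    - {"gripper":1,"dx":6.94,"dy":-2.23,"dz":-6,"wx":0,"wy":0,"wz":0}
    - {"gripper":1,"dx":6.94,"dy":-2.23,"dz":-10,"wx":0,"wy":0,"wz":0}
    - {"gripper":1,"dx":6.94,"dy":-2.23,"dz":-14,"wx":0,"wy":0,"wz":0}
    - {"gripper":1,"dx":6.94,"dy":-2.23,"dz":-17,"wx":0,"wy":0,"wz":0}
    - {"gripper":1,"dx":6.94,"dy":-2.23,"dz":-19.5,"wx":0,"wy":0,"wz":0}
    - {"gripper":1,"dx":6.94,"dy":-2.23,"dz":-21,"wx":0,"wy":0,"wz":0}
    - {"gripper":1,"dx":6.94,"dy":-2.23,"dz":-22.5,"wx":0,"wy":0,"wz":0}
    - {"gripper":1,"dx":6.94,"dy":-2.23,"dz":-23.5,"wx":0,"wy":0,"wz":0}
    - {"gripper":1,"dx":6.94,"dy":-2.23,"dz":-24.2,"wx":0,"wy":0,"wz":0}
    - {"gripper":1,"dx":6.94,"dy":-2.23,"dz":-24.3,"wx":0,"wy":0,"wz":0}

```text
t: 11.35
position: [447.9, -400.3, 5.8]
orientation: [[1.0, 0.026, -0.001], [0.026, -1.0, 0.001], [-0.001, -0.001, -1.0]]
wrist_force: [-0.4, -0.1, -0.0]
width: 0.999
finger_force: 0.0
```

```bash
python3 - <<'E'
from h import *
d,s=wcap('w9'); print(s['wrist_force'])
# far edge of the dish: white rows along central columns
g=d['img'].astype(int)
print([tuple(g[v,284]) for v in range(90,200,6)])
E
```

```text
11.4 [ 448.  -400.5    6.5] yaw 1.47 zax [-0.  0. -1.] [-53.  41.  82.  -0.  57.  35.]
[-0.84228531  0.07663199  0.08553507]
[(np.int64(196), np.int64(226), np.int64(197)), (np.int64(195), np.int64(225), np.int64(196)), (np.int64(223), np.int64(242), np.int64(224)), (np.int64(223), np.int64(242), np.int64(224)), (np.int64(225), np.int64(243), np.int64(225)), (np.int64(226), np.int64(244), np.int64(226)), (np.int64(228), np.int64(241), np.int64(230)), (np.int64(209), np.int64(231), np.int64(208)), (np.int64(209), np.int64(232), np.int64(210)), (np.int64(209), np.int64(232), np.int64(208)), (np.int64(210), np.int64(232), np.int64(209)), (np.int64(210), np.int64(232), np.int64(211)), (np.int64(212), np.int64(233), np.int64(212)), (np.int64(220), np.int64(241), np.int64(218)), (np.int64(110), np.int64(117), np.int64(110)), (np.int64(247), np.int64(250), np.int64(246)), (np.int64(248), np.int64(250), np.int64(247)), (np.int64(248), np.int64(250), np.int64(247)), (np.int64(248), np.int64(250), np.int64(247))]
```

Emit:
play_rows:
  series:
    - {"gripper":-1,"dx":0,"dy":0,"dz":0,"wx":0,"wy":0,"wz":0}
    - {"gripper":-1,"dx":0,"dy":0,"dz":0,"wx":0,"wy":0,"wz":0}
    - {"gripper":-1,"dx":0,"dy":0,"dz":0,"wx":0,"wy":0,"wz":0}
    - {"gripper":-1,"dx":0,"dy":0,"dz":0,"wx":0,"wy":0,"wz":0}
    - {"gripper":-1,"dx":0,"dy":0,"dz":0,"wx":0,"wy":0,"wz":0}
    - {"gripper":-1,"dx":0,"dy":0,"dz":0,"wx":0,"wy":0,"wz":0}
    - {"gripper":-1,"dx":0,"dy":0,"dz":1,"wx":0,"wy":0,"wz":0}
    - {"gripper":-1,"dx":0,"dy":0,"dz":3,"wx":0,"wy":0,"wz":0}
    - {"gripper":-1,"dx":0,"dy":0,"dz":7,"wx":0,"wy":0,"wz":0}
    - {"gripper":-1,"dx":0,"dy":2,"dz":11,"wx":0,"wy":0,"wz":0.1}
    - {"gripper":-1,"dx":0.5,"dy":5,"dz":15,"wx":0,"wy":0,"wz":0.22}
    - {"gripper":-1,"dx":1,"dy":8,"dz":19,"wx":0,"wy":0,"wz":0.34}

```text
t: 12.4
position: [455.6, -332.0, 183.0]
orientation: [[0.933, 0.361, 0.0], [0.361, -0.933, -0.0], [0.0, 0.0, -1.0]]
wrist_force: [-0.0, 0.3, -1.1]
width: 0.661
finger_force: 10.0
```

Emit:
play_rows:
  series:
    - {"gripper":-1,"dx":0.3,"dy":3,"dz":0,"wx":0,"wy":0,"wz":0.12}
    - {"gripper":-1,"dx":0.6,"dy":6,"dz":0,"wx":0,"wy":0,"wz":0.24}
    - {"gripper":-1,"dx":0.9,"dy":9,"dz":0,"wx":0,"wy":0,"wz":0.36}
    - {"gripper":-1,"dx":1.2,"dy":12,"dz":0,"wx":0,"wy":0,"wz":0.48}
    - {"gripper":-1,"dx":1.5,"dy":15,"dz":0,"wx":0,"wy":0,"wz":0.6}
    - {"gripper":-1,"dx":1.8,"dy":18,"dz":0,"wx":0,"wy":0,"wz":0.72}
    - {"gripper":-1,"dx":2.1,"dy":20,"dz":0,"wx":0,"wy":0,"wz":0.84}
    - {"gripper":-1,"dx":2.4,"dy":22,"dz":0,"wx":0,"wy":0,"wz":0.96}
    - {"gripper":-1,"dx":2.8,"dy":24,"dz":0,"wx":0,"wy":0,"wz":1.08}
    - {"gripper":-1,"dx":2.8,"dy":26,"dz":0,"wx":0,"wy":0,"wz":1.2}
    - {"gripper":-1,"dx":2.8,"dy":26.1,"dz":0,"wx":0,"wy":0,"wz":1.316}
    - {"gripper":-1,"dx":2.8,"dy":26.1,"dz":0,"wx":0,"wy":0,"wz":1.316}

```text
t: 13.4
position: [483.8, -70.7, 181.2]
orientation: [[-0.116, 0.993, 0.0], [0.993, 0.116, -0.0], [-0.0, 0.0, -1.0]]
wrist_force: [-0.5, -0.1, -1.6]
width: 0.657
finger_force: 10.0
```

```bash
cat >> h.py <<'E'
def held(d):
    "far top edge of the held dish: rows for several columns (first strong white below a darker background)"
    g=d['img'].astype(int).min(2); out=[]
    for u in (240,265,290,315,335):
        col=g[150:215,u]; out.append([v+150 for v in range(64) if col[v]<200<=col[v+1]][:3])
    row=g[225]; ls=[u for u in range(205,300) if row[u]<200<=row[u+1]][:2]; rs=[u for u in range(300,365) if row[u]>=200>row[u+1]][-2:]
    return out,ls,rs
E
python3 - <<'E'
from h import *
import pickle
for n in('w4','w5','w6'): print(held(pickle.load(open(n+'.pkl','rb'))))
d,s=wcap('w10');print(held(d),s['width'])
print([int(x) for x in d['img'][165:190,290].min(1)])
print([int(x) for x in pickle.load(open('w5.pkl','rb'))['img'][165:190,290].min(1)])
m=wmask(d); m[165:]=0
r,f=fit([d],(486,10.5,np.radians(96.3)),dims=(100,58,36),z=6.,masks=[m]);print(np.round(r,2),np.degrees(r[2]),f)
E
```

```text
([[179, 183, 197], [179, 195], [180, 198], [180, 196], [175, 180]], [221, 233], [330, 345])
([[179, 196], [179, 194], [180, 197], [180, 195], [175, 180]], [221, 233], [330, 345])
([[179, 196], [179, 194], [172, 180, 197], [155, 172, 180], [175, 180]], [221, 233], [330, 345])
13.45 [483.9 -71.4 181.1] yaw 96.23 zax [ 0. -0. -1.] [-22.  19.  89.  -0.  72. -29.]
([[175, 189], [175, 192], [166, 174, 191], [166, 175, 179], [170, 174]], [221, 233], [331, 344]) 0.6514763003351998
[174, 140, 250, 249, 234, 107, 150, 156, 158, 148, 208, 242, 245, 244, 234, 227, 227, 177, 117, 141, 141, 141, 141, 140, 141]
[97, 98, 98, 97, 96, 97, 97, 96, 94, 131, 184, 146, 152, 156, 158, 101, 250, 248, 246, 237, 230, 231, 188, 125, 138]
[486.25  10.49   1.67] 95.73279930352398 1268.252208268889
```

Emit:
play_rows:
  series:
    - {"gripper":-1,"dx":0.1,"dy":4,"dz":0,"wx":0,"wy":0,"wz":0.004}
    - {"gripper":-1,"dx":0.2,"dy":8.1,"dz":0,"wx":0,"wy":0,"wz":0.004}
    - {"gripper":-1,"dx":0.2,"dy":8.1,"dz":-2,"wx":0,"wy":0,"wz":0.004}
    - {"gripper":-1,"dx":0.2,"dy":8.1,"dz":-5,"wx":0,"wy":0,"wz":0.004}
    - {"gripper":-1,"dx":0.2,"dy":8.1,"dz":-8,"wx":0,"wy":0,"wz":0.004}
    - {"gripper":-1,"dx":0.2,"dy":8.1,"dz":-10.5,"wx":0,"wy":0,"wz":0.004}
    - {"gripper":-1,"dx":0.2,"dy":8.1,"dz":-12,"wx":0,"wy":0,"wz":0.004}
    - {"gripper":-1,"dx":0.2,"dy":8.1,"dz":-12.7,"wx":0,"wy":0,"wz":0.004}
    - {"gripper":-1,"dx":0.2,"dy":8.1,"dz":-12.7,"wx":0,"wy":0,"wz":0.004}
    - {"gripper":-1,"dx":0.2,"dy":8.1,"dz":-12.7,"wx":0,"wy":0,"wz":0.004}
    - {"gripper":-1,"dx":0.2,"dy":8.1,"dz":-12.7,"wx":0,"wy":0,"wz":0.004}
    - {"gripper":-1,"dx":0.2,"dy":8.1,"dz":-12.7,"wx":0,"wy":0,"wz":0.004}

```text
t: 14.45
position: [486.6, 9.0, 54.8]
orientation: [[-0.113, 0.994, 0.002], [0.994, 0.113, -0.0], [-0.001, 0.002, -1.0]]
wrist_force: [-0.3, -0.6, -1.1]
width: 0.657
finger_force: 10.0
```

Emit:
play_rows:
  series:
    - {"gripper":-1,"dx":-0.03,"dy":0.05,"dz":-0.2,"wx":0,"wy":0,"wz":0}
    - {"gripper":-1,"dx":-0.05,"dy":0.05,"dz":-0.35,"wx":0,"wy":0,"wz":0}
    - {"gripper":-1,"dx":-0.05,"dy":0.05,"dz":-0.45,"wx":0,"wy":0,"wz":0}
    - {"gripper":-1,"dx":-0.05,"dy":0.05,"dz":-0.5,"wx":0,"wy":0,"wz":0}
    - {"gripper":-1,"dx":-0.05,"dy":0.05,"dz":-0.55,"wx":0,"wy":0,"wz":0}
    - {"gripper":-1,"dx":-0.05,"dy":0.05,"dz":-0.6,"wx":0,"wy":0,"wz":0}
    - {"gripper":-1,"dx":-0.05,"dy":0.05,"dz":-0.63,"wx":0,"wy":0,"wz":0}
    - {"gripper":-1,"dx":-0.05,"dy":0.05,"dz":-0.63,"wx":0,"wy":0,"wz":0}

```text
t: 15.12
position: [485.5, 9.8, 48.5]
orientation: [[-0.114, 0.993, 0.001], [0.993, 0.114, -0.0], [-0.001, 0.001, -1.0]]
wrist_force: [-4.6, -0.1, 14.6]
width: 0.655
finger_force: 10.0
```

Emit:
play_rows:
  series:
    - {"gripper":0.8,"dx":0,"dy":0,"dz":0,"wx":0,"wy":0,"wz":0}
    - {"gripper":0.8,"dx":0,"dy":0,"dz":0,"wx":0,"wy":0,"wz":0}
    - {"gripper":0.8,"dx":0,"dy":0,"dz":0,"wx":0,"wy":0,"wz":0}
    - {"gripper":1,"dx":0,"dy":0,"dz":1,"wx":0,"wy":0,"wz":0}
    - {"gripper":1,"dx":0,"dy":0,"dz":4,"wx":0,"wy":0,"wz":0}
    - {"gripper":1,"dx":0,"dy":0,"dz":8,"wx":0,"wy":0,"wz":0}
    - {"gripper":1,"dx":0,"dy":0,"dz":12,"wx":0,"wy":0,"wz":0.1}
    - {"gripper":1,"dx":0,"dy":2,"dz":16,"wx":0,"wy":0,"wz":0.22}
    - {"gripper":1,"dx":0,"dy":5,"dz":19,"wx":0,"wy":0,"wz":0.34}
    - {"gripper":1,"dx":0.5,"dy":8,"dz":20,"wx":0,"wy":0,"wz":0.46}
    - {"gripper":1,"dx":1,"dy":11,"dz":20,"wx":0,"wy":0,"wz":0.58}
    - {"gripper":1,"dx":1.5,"dy":14,"dz":20,"wx":0,"wy":0,"wz":0.7}

```text
t: 16.12
position: [500.7, 151.3, 248.4]
orientation: [[-0.731, 0.682, 0.002], [0.682, 0.731, 0.0], [-0.002, 0.002, -1.0]]
wrist_force: [-0.4, 0.3, -0.5]
width: 1.003
finger_force: 0.0
```

Emit:
play_rows:
  series:
    - {"gripper":1,"dx":0.3,"dy":3,"dz":0,"wx":0,"wy":0,"wz":0.12}
    - {"gripper":1,"dx":0.6,"dy":6,"dz":0,"wx":0,"wy":0,"wz":0.24}
    - {"gripper":1,"dx":0.9,"dy":9,"dz":0,"wx":0,"wy":0,"wz":0.36}
    - {"gripper":1,"dx":0.9,"dy":12,"dz":0,"wx":0,"wy":0,"wz":0.48}
    - {"gripper":1,"dx":0.9,"dy":15,"dz":0,"wx":0,"wy":0,"wz":0.6}
    - {"gripper":1,"dx":0.9,"dy":17,"dz":0,"wx":0,"wy":0,"wz":0.674}
    - {"gripper":1,"dx":0.9,"dy":19,"dz":0,"wx":0,"wy":0,"wz":0.674}
    - {"gripper":1,"dx":0.9,"dy":19,"dz":0,"wx":0,"wy":0,"wz":0.674}
    - {"gripper":1,"dx":0.9,"dy":19,"dz":0,"wx":0,"wy":0,"wz":0.674}
    - {"gripper":1,"dx":0.9,"dy":19,"dz":0,"wx":0,"wy":0,"wz":0.674}

```text
t: 16.95
position: [509.5, 339.1, 247.1]
orientation: [[-0.997, 0.083, -0.001], [0.083, 0.997, -0.001], [0.0, -0.001, -1.0]]
wrist_force: [0.7, -0.5, 0.3]
width: 0.997
finger_force: 0.0
```

```bash
python3 - <<'E'
from h import *
d,s=wcap('w11')
blobs(d)
for p in((454,280,-.07),(457,398,-.08)):
    r,f=fit([d],p);print(np.round(r,2),np.degrees(r[2]),f)
E
```

```text
17.0 [509.6 338.9 247.3] yaw 175.19 zax [-0. -0. -1.] [ 23.  28.  63.  -0.  89. -63.]
blob [324. 136.] [300, 94, 52, 86, 4275] [456. 393.  18.]
blob [229. 142.] [203, 99, 53, 88, 4301] [454. 279.  18.]
blob [ 24. 188.] [0, 159, 61, 62, 2371] [485.   9.  18.]
blob [250. 241.] [217, 212, 65, 59, 2680] [581. 291.  18.]
blob [ 58. 259.] [25, 245, 60, 24, 991] [586.  26.  18.]
blob [341. 328.] [220, 317, 253, 21, 3536] [724. 405.  18.]
blob [328. 358.] [264, 340, 133, 36, 4423] [776. 385.  18.]
[ 4.5572e+02  2.7820e+02 -1.6000e-01] -9.372647965707156 310.439019544282
[ 4.5911e+02  3.9347e+02 -8.0000e-02] -4.673440647445043 354.067985635227
```

View pics/w11.png

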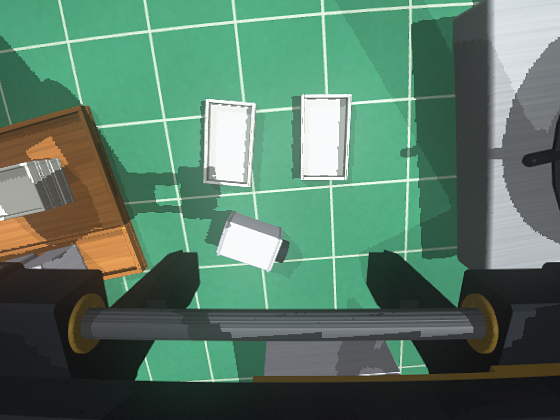

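Emit:
play_rows:
  series:
    - {"gripper":1,"dx":-2.7,"dy":-3,"dz":0,"wx":0,"wy":0,"wz":-0.04}
    - {"gripper":1,"dx":-5.48,"dy":-6.04,"dz":-2,"wx":0,"wy":0,"wz":-0.08}
    - {"gripper":1,"dx":-5.48,"dy":-6.04,"dz":-6,"wx":0,"wy":0,"wz":-0.08}
    - {"gripper":1,"dx":-5.48,"dy":-6.04,"dz":-10,"wx":0,"wy":0,"wz":-0.08}
    - {"gripper":1,"dx":-5.48,"dy":-6.04,"dz":-14,"wx":0,"wy":0,"wz":-0.08}
    - {"gripper":1,"dx":-5.48,"dy":-6.04,"dz":-17,"wx":0,"wy":0,"wz":-0.08}
    - {"gripper":1,"dx":-5.48,"dy":-6.04,"dz":-19,"wx":0,"wy":0,"wz":-0.08}
    - {"gripper":1,"dx":-5.48,"dy":-6.04,"dz":-20,"wx":0,"wy":0,"wz":-0.08}
    - {"gripper":1,"dx":-5.48,"dy":-6.04,"dz":-20,"wx":0,"wy":0,"wz":-0.08}
    - {"gripper":1,"dx":-5.48,"dy":-6.04,"dz":-20,"wx":0,"wy":0,"wz":-0.08}

```text
t: 17.83
position: [455.2, 279.1, 48.1]
orientation: [[-0.987, 0.163, 0.001], [0.163, 0.987, 0.0], [-0.001, 0.0, -1.0]]
wrist_force: [0.3, 0.2, 0.0]
width: 1.001
finger_force: 0.0
```

```bash
python3 - <<'E'
from h import *
d,s=wcap('w12')
g=d['img'].astype(int).min(2)
for v in(190,220,250): print(v,[u for u in range(200,370) if (g[v,u]<150)!=(g[v,u+1]<150)])
for u in (260,284,310): print(u,[v for v in range(100,260) if (g[v,u]<150)!=(g[v+1,u]<150)])
w=d['img'];m=wmask(d);print([int(m[v,200:370].any()) and (200+np.flatnonzero(m[v,200:370])[[0,-1]]).tolist() for v in(190,220,240)])
E
```

```text
17.88 [455.5 279.3  48.7] yaw 170.64 zax [ 0.002  0.001 -1.   ] [ 19.  33.  92.  -0.  55. -62.]
190 [232, 238, 240, 312, 313, 321, 324, 330]
220 [255, 312, 314, 316, 317, 319, 324, 325]
250 [234, 240, 242, 251, 317, 318]
260 [164, 203, 204, 224, 225, 228, 229, 231, 235, 236]
284 [165, 202, 203, 224, 225, 233, 234, 236, 237, 238, 239, 240, 248, 249]
310 [165, 171, 172, 173, 178, 192, 197, 201, 202, 218, 219, 222, 223, 228, 229, 230]
[[227, 331], [233, 329], [234, 328]]
```

Emit:
play_rows:
  series:
    - {"gripper":1,"dx":0,"dy":0,"dz":-2,"wx":0,"wy":0,"wz":0}
    - {"gripper":1,"dx":0,"dy":0,"dz":-3.4,"wx":0,"wy":0,"wz":0}
    - {"gripper":1,"dx":0,"dy":0,"dz":-4.2,"wx":0,"wy":0,"wz":0}
    - {"gripper":1,"dx":0,"dy":0,"dz":-4.2,"wx":0,"wy":0,"wz":0}
    - {"gripper":-1,"dx":0,"dy":0,"dz":-4.2,"wx":0,"wy":0,"wz":0}
    - {"gripper":-1,"dx":0,"dy":0,"dz":-4.2,"wx":0,"wy":0,"wz":0}
    - {"gripper":-1,"dx":0,"dy":0,"dz":-4.2,"wx":0,"wy":0,"wz":0}
    - {"gripper":-1,"dx":0,"dy":0,"dz":-4.2,"wx":0,"wy":0,"wz":0}
    - {"gripper":-1,"dx":0,"dy":0,"dz":-4.2,"wx":0,"wy":0,"wz":0}
    - {"gripper":-1,"dx":0,"dy":0,"dz":-4.2,"wx":0,"wy":0,"wz":0}
    - {"gripper":-1,"dx":0,"dy":0,"dz":-4.2,"wx":0,"wy":0,"wz":0}

```text
t: 18.8
position: [454.9, 279.4, 5.9]
orientation: [[-0.987, 0.162, 0.001], [0.162, 0.987, 0.0], [-0.001, 0.0, -1.0]]
wrist_force: [-0.3, -1.8, 6.1]
width: 0.657
finger_force: 10.0
```

Emit:
play_rows:
  series:
    - {"gripper":-1,"dx":0,"dy":0,"dz":1,"wx":0,"wy":0,"wz":0}
    - {"gripper":-1,"dx":0,"dy":0,"dz":4,"wx":0,"wy":0,"wz":0}
    - {"gripper":-1,"dx":0,"dy":0,"dz":8,"wx":0,"wy":0,"wz":-0.1}
    - {"gripper":-1,"dx":0,"dy":-1,"dz":12,"wx":0,"wy":0,"wz":-0.22}
    - {"gripper":-1,"dx":0.5,"dy":-4,"dz":15,"wx":0,"wy":0,"wz":-0.34}
    - {"gripper":-1,"dx":1,"dy":-7,"dz":17,"wx":0,"wy":0,"wz":-0.46}
    - {"gripper":-1,"dx":1.5,"dy":-10,"dz":17,"wx":0,"wy":0,"wz":-0.58}
    - {"gripper":-1,"dx":2,"dy":-13,"dz":17,"wx":0,"wy":0,"wz":-0.7}
    - {"gripper":-1,"dx":2.5,"dy":-16,"dz":17,"wx":0,"wy":0,"wz":-0.82}
    - {"gripper":-1,"dx":3,"dy":-19,"dz":17,"wx":0,"wy":0,"wz":-0.94}
    - {"gripper":-1,"dx":3.1,"dy":-22,"dz":17,"wx":0,"wy":0,"wz":-1.06}
    - {"gripper":-1,"dx":3.1,"dy":-25,"dz":17,"wx":0,"wy":0,"wz":-1.18}

```text
t: 19.8
position: [485.5, 28.0, 175.7]
orientation: [[-0.22, 0.975, -0.0], [0.975, 0.22, 0.0], [0.0, -0.0, -1.0]]
wrist_force: [0.6, -0.7, -1.5]
width: 0.656
finger_force: 10.0
```

Emit:
play_rows:
  series:
    - {"gripper":-1,"dx":0,"dy":-4,"dz":0,"wx":0,"wy":0,"wz":-0.115}
    - {"gripper":-1,"dx":0,"dy":-8,"dz":0,"wx":0,"wy":0,"wz":-0.115}
    - {"gripper":-1,"dx":0,"dy":-9.5,"dz":0,"wx":0,"wy":0,"wz":-0.115}
    - {"gripper":-1,"dx":0,"dy":-9.5,"dz":0,"wx":0,"wy":0,"wz":-0.115}
    - {"gripper":-1,"dx":0,"dy":-9.5,"dz":0,"wx":0,"wy":0,"wz":-0.115}
    - {"gripper":-1,"dx":0,"dy":-9.5,"dz":0,"wx":0,"wy":0,"wz":-0.115}

```text
t: 20.3
position: [485.4, -64.6, 175.5]
orientation: [[-0.113, 0.994, -0.0], [0.994, 0.113, 0.001], [0.001, -0.0, -1.0]]
wrist_force: [0.2, 0.7, -1.5]
width: 0.655
finger_force: 10.0
```

```bash
python3 - <<'E'
from h import *
d,s=wcap('w13')
print(held(d),s['width'])
m=wmask(d); print([ (u,(np.flatnonzero(m[:215,u])[:1]).tolist(), [int(x) for x in d['img'][165:190,u].min(1)]) for u in (290,)])
m[165:]=0
for H,z in((54,6.),(18,42.)):
    r,f=fit([d],(486,10.5,np.radians(96.3)),dims=(100,58,H),z=z,masks=[m]);print(np.round(r,2),np.degrees(r[2]),f)
E
```

```text
20.35 [485.5 -64.4 175.5] yaw 96.55 zax [-0.  0. -1.] [-21.  19.  90.   0.  71. -28.]
([[178, 194], [178, 182, 195], [178, 195], [178, 193], [178]], [221, 233], [332, 345]) 0.6613271916479712
[(290, [55], [244, 244, 245, 231, 231, 231, 232, 237, 148, 189, 151, 155, 156, 156, 232, 238, 243, 239, 234, 228, 214, 160, 121, 139, 140])]
[485.62  10.01   1.69] 96.6410866876891 2932.5199597077512
[485.62  10.01   1.69] 96.6410866876891 2932.5199597077512
```

Emit:
play_rows:
  series:
    - {"gripper":-1,"dx":0.02,"dy":4,"dz":0,"wx":0,"wy":0,"wz":0}
    - {"gripper":-1,"dx":0.02,"dy":7.5,"dz":0,"wx":0,"wy":0,"wz":0}
    - {"gripper":-1,"dx":0.02,"dy":7.5,"dz":-2,"wx":0,"wy":0,"wz":0}
    - {"gripper":-1,"dx":0.02,"dy":7.5,"dz":-5,"wx":0,"wy":0,"wz":0}
    - {"gripper":-1,"dx":0.02,"dy":7.5,"dz":-8,"wx":0,"wy":0,"wz":0}
    - {"gripper":-1,"dx":0.02,"dy":7.5,"dz":-9.5,"wx":0,"wy":0,"wz":0}
    - {"gripper":-1,"dx":0.02,"dy":7.5,"dz":-10.3,"wx":0,"wy":0,"wz":0}
    - {"gripper":-1,"dx":0.02,"dy":7.5,"dz":-10.3,"wx":0,"wy":0,"wz":0}
    - {"gripper":-1,"dx":0.02,"dy":7.5,"dz":-10.3,"wx":0,"wy":0,"wz":0}
    - {"gripper":-1,"dx":0.02,"dy":7.5,"dz":-10.3,"wx":0,"wy":0,"wz":0}
    - {"gripper":-1,"dx":0.02,"dy":7.5,"dz":-10.3,"wx":0,"wy":0,"wz":0}

```text
t: 21.27
position: [486.5, 9.4, 73.5]
orientation: [[-0.113, 0.994, 0.002], [0.994, 0.113, -0.0], [-0.001, 0.002, -1.0]]
wrist_force: [0.5, 0.4, -1.2]
width: 0.656
finger_force: 10.0
```

Emit:
play_rows:
  series:
    - {"gripper":-1,"dx":-0.02,"dy":0.05,"dz":-0.25,"wx":0,"wy":0,"wz":0}
    - {"gripper":-1,"dx":-0.04,"dy":0.1,"dz":-0.4,"wx":0,"wy":0,"wz":0}
    - {"gripper":-1,"dx":-0.04,"dy":0.1,"dz":-0.5,"wx":0,"wy":0,"wz":0}
    - {"gripper":-1,"dx":-0.04,"dy":0.1,"dz":-0.56,"wx":0,"wy":0,"wz":0}
    - {"gripper":-1,"dx":-0.04,"dy":0.1,"dz":-0.6,"wx":0,"wy":0,"wz":0}
    - {"gripper":-1,"dx":-0.04,"dy":0.1,"dz":-0.64,"wx":0,"wy":0,"wz":0}
    - {"gripper":-1,"dx":-0.04,"dy":0.1,"dz":-0.67,"wx":0,"wy":0,"wz":0}
    - {"gripper":-1,"dx":-0.04,"dy":0.1,"dz":-0.67,"wx":0,"wy":0,"wz":0}

```text
t: 21.93
position: [485.5, 10.3, 65.9]
orientation: [[-0.113, 0.994, 0.0], [0.994, 0.113, -0.0], [-0.0, 0.0, -1.0]]
wrist_force: [-1.0, 0.3, 1.5]
width: 0.655
finger_force: 10.0
```

Emit:
play_rows:
  series:
    - {"gripper":-1,"dx":0,"dy":0,"dz":-0.04,"wx":0,"wy":0,"wz":0}
    - {"gripper":0.8,"dx":0,"dy":0,"dz":-0.04,"wx":0,"wy":0,"wz":0}
    - {"gripper":0.8,"dx":0,"dy":0,"dz":-0.04,"wx":0,"wy":0,"wz":0}
    - {"gripper":0.8,"dx":0,"dy":0,"dz":-0.04,"wx":0,"wy":0,"wz":0}
    - {"gripper":1,"dx":0,"dy":0,"dz":1,"wx":0,"wy":0,"wz":0}
    - {"gripper":1,"dx":0,"dy":0,"dz":4,"wx":0,"wy":0,"wz":0}
    - {"gripper":1,"dx":0,"dy":0,"dz":8,"wx":0,"wy":0,"wz":0}
    - {"gripper":1,"dx":0,"dy":-3,"dz":12,"wx":0,"wy":0,"wz":0}
    - {"gripper":1,"dx":0,"dy":-7,"dz":14,"wx":0,"wy":0,"wz":0}
    - {"gripper":1,"dx":0,"dy":-11,"dz":14,"wx":0,"wy":0,"wz":0}
    - {"gripper":1,"dx":0,"dy":-11,"dz":14,"wx":0,"wy":0,"wz":0}
    - {"gripper":1,"dx":0,"dy":-11,"dz":14,"wx":0,"wy":0,"wz":0}

```text
t: 22.93
position: [485.5, -101.7, 205.7]
orientation: [[-0.109, 0.994, 0.0], [0.994, 0.109, -0.0], [-0.0, 0.0, -1.0]]
wrist_force: [-0.5, 0.8, 0.2]
width: 1.005
finger_force: 0.0
```

```bash
python3 - <<'E'
from h import *
d,s=wcap('w14'); m=wmask(d)
r,f=fit([d],(486,10.5,np.radians(96.3)),dims=(100,58,72),z=6.,masks=[m]);print(np.round(r,2),np.degrees(r[2]),f)
b=box(100,58,72,*r[:2],6,r[2]);print([np.round(proj(d,p)).tolist() for p in b])
x=cv2.resize(d['img'][0:260,150:450][:,:,::-1],None,fx=2,fy=2,interpolation=cv2.INTER_CUBIC)
cv2.imwrite('pics/c14.png',x)
sd=grab('side'); y=cv2.resize(sd['img'][160:300,180:360][:,:,::-1],None,fx=1.11,fy=1.11)
cv2.imwrite('pics/c14.png',np.hstack([x[:,:],cv2.copyMakeBorder(cv2.resize(sd['img'][170:280,200:330][:,:,::-1],(200,169)),0,x.shape[0]-169,0,0,cv2.BORDER_CONSTANT)]))
E
```

```text
22.98 [ 485.3 -100.   205.2] yaw 96.35 zax [-0.001  0.001 -1.   ] [-25.  18.  86.   0.  76. -32.]
[485.86   9.36   1.68] 96.22958518708786 579.4882948189077
[[320.0, 135.0], [330.0, 138.0], [267.0, 135.0], [263.0, 138.0], [323.0, 34.0], [335.0, 9.0], [266.0, 34.0], [261.0, 9.0]]
```

View pics/c14.png

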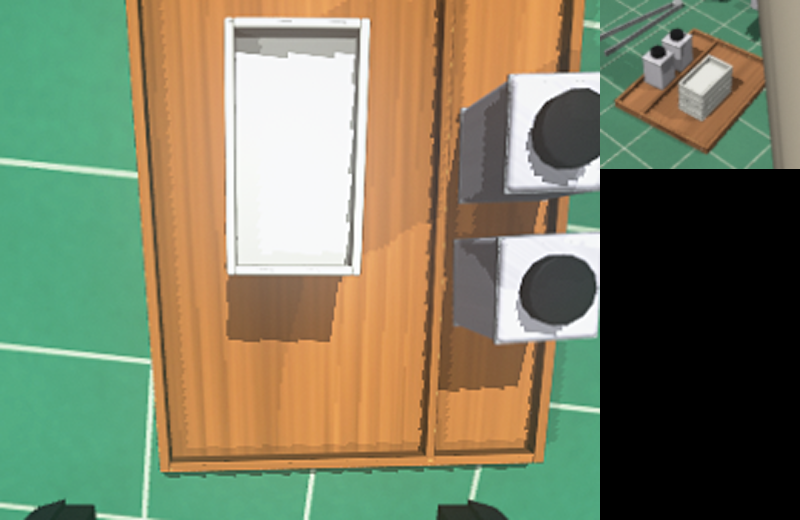

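Emit:
play_rows:
  series:
    - {"gripper":1,"dx":0.2,"dy":3,"dz":2,"wx":0,"wy":0,"wz":0.1}
    - {"gripper":1,"dx":0.4,"dy":7,"dz":4,"wx":0,"wy":0,"wz":0.22}
    - {"gripper":1,"dx":0.6,"dy":11,"dz":4,"wx":0,"wy":0,"wz":0.34}
    - {"gripper":1,"dx":0.8,"dy":15,"dz":4,"wx":0,"wy":0,"wz":0.46}
    - {"gripper":1,"dx":1,"dy":19,"dz":4,"wx":0,"wy":0,"wz":0.58}
    - {"gripper":1,"dx":1.2,"dy":23,"dz":4,"wx":0,"wy":0,"wz":0.7}
    - {"gripper":1,"dx":1.4,"dy":27,"dz":4,"wx":0,"wy":0,"wz":0.82}
    - {"gripper":1,"dx":1.6,"dy":31,"dz":4,"wx":0,"wy":0,"wz":0.94}
    - {"gripper":1,"dx":1.8,"dy":35,"dz":4,"wx":0,"wy":0,"wz":1.06}
    - {"gripper":1,"dx":2,"dy":39,"dz":4,"wx":0,"wy":0,"wz":1.18}
    - {"gripper":1,"dx":2.4,"dy":43,"dz":4,"wx":0,"wy":0,"wz":1.3}
    - {"gripper":1,"dx":2.4,"dy":46,"dz":4,"wx":0,"wy":0,"wz":1.378}

```text
t: 24.03
position: [507.6, 364.9, 244.6]
orientation: [[-0.998, 0.07, -0.002], [0.07, 0.998, -0.0], [0.002, -0.0, -1.0]]
wrist_force: [0.1, 0.4, 0.4]
width: 1.001
finger_force: 0.0
```

Emit:
play_rows:
  series:
    - {"gripper":1,"dx":0,"dy":0,"dz":0,"wx":0,"wy":0,"wz":0}
    - {"gripper":1,"dx":0,"dy":0,"dz":0,"wx":0,"wy":0,"wz":0}
    - {"gripper":1,"dx":0,"dy":0,"dz":0,"wx":0,"wy":0,"wz":0}

```text
t: 24.28
position: [508.5, 360.7, 245.1]
orientation: [[-0.997, 0.079, -0.001], [0.079, 0.997, -0.001], [0.001, -0.001, -1.0]]
wrist_force: [0.6, 0.1, -0.4]
width: 0.997
finger_force: 0.0
```

```bash
python3 - <<'E'
from h import *
d,s=wcap('w15')
blobs(d)
r,f=fit([d],(457,395,-.08));print(np.round(r,2),np.degrees(r[2]),f)
E
```

```text
24.33 [508.9 360.1 245.4] yaw 175.39 zax [-0.001 -0.001 -1.   ] [ 24.  29.  61.  -0.  90. -61.]
blob [307. 139.] [283, 96, 50, 87, 4242] [456. 394.  18.]
blob [234. 244.] [199, 214, 71, 61, 2850] [581. 291.  18.]
blob [ 46. 260.] [22, 248, 47, 21, 784] [585.  31.  18.]
blob [342. 326.] [217, 316, 254, 22, 4248] [717. 429.  18.]
blob [311. 359.] [246, 341, 135, 41, 4464] [771. 382.  18.]
[ 4.5799e+02  3.9427e+02 -8.0000e-02] -4.760431604316835 335.8354606277234
```

Emit:
play_rows:
  series:
    - {"gripper":1,"dx":-2.6,"dy":1.7,"dz":0,"wx":0,"wy":0,"wz":0}
    - {"gripper":1,"dx":-5.26,"dy":3.4,"dz":-2,"wx":0,"wy":0,"wz":0}
    - {"gripper":1,"dx":-5.26,"dy":3.4,"dz":-6,"wx":0,"wy":0,"wz":0}
    - {"gripper":1,"dx":-5.26,"dy":3.4,"dz":-10,"wx":0,"wy":0,"wz":0}
    - {"gripper":1,"dx":-5.26,"dy":3.4,"dz":-14,"wx":0,"wy":0,"wz":0}
    - {"gripper":1,"dx":-5.26,"dy":3.4,"dz":-17,"wx":0,"wy":0,"wz":0}
    - {"gripper":1,"dx":-5.26,"dy":3.4,"dz":-19.5,"wx":0,"wy":0,"wz":0}
    - {"gripper":1,"dx":-5.26,"dy":3.4,"dz":-21,"wx":0,"wy":0,"wz":0}
    - {"gripper":1,"dx":-5.26,"dy":3.4,"dz":-22.5,"wx":0,"wy":0,"wz":0}
    - {"gripper":1,"dx":-5.26,"dy":3.4,"dz":-23.3,"wx":0,"wy":0,"wz":0}
    - {"gripper":1,"dx":-5.26,"dy":3.4,"dz":-23.8,"wx":0,"wy":0,"wz":0}
    - {"gripper":1,"dx":-5.26,"dy":3.4,"dz":-23.9,"wx":0,"wy":0,"wz":0}

```text
t: 25.33
position: [457.0, 393.8, 6.5]
orientation: [[-0.997, 0.081, -0.0], [0.081, 0.997, -0.0], [0.0, -0.0, -1.0]]
wrist_force: [0.3, 0.1, -0.7]
width: 0.998
finger_force: 0.0
```

Emit:
play_rows:
  series:
    - {"gripper":1,"dx":0,"dy":0,"dz":0,"wx":0,"wy":0,"wz":0}
    - {"gripper":-1,"dx":0,"dy":0,"dz":0,"wx":0,"wy":0,"wz":0}
    - {"gripper":-1,"dx":0,"dy":0,"dz":0,"wx":0,"wy":0,"wz":0}
    - {"gripper":-1,"dx":0,"dy":0,"dz":0,"wx":0,"wy":0,"wz":0}
    - {"gripper":-1,"dx":0,"dy":0,"dz":0,"wx":0,"wy":0,"wz":0}
    - {"gripper":-1,"dx":0,"dy":0,"dz":0,"wx":0,"wy":0,"wz":0}
    - {"gripper":-1,"dx":0,"dy":0,"dz":0,"wx":0,"wy":0,"wz":0}

```text
t: 25.92
position: [457.0, 394.4, 6.9]
orientation: [[-0.997, 0.08, 0.0], [0.08, 0.997, 0.0], [-0.0, 0.0, -1.0]]
wrist_force: [-1.1, -1.3, 3.1]
width: 0.661
finger_force: 10.0
```

Emit:
play_rows:
  series:
    - {"gripper":-1,"dx":0,"dy":0,"dz":1,"wx":0,"wy":0,"wz":0}
    - {"gripper":-1,"dx":0,"dy":0,"dz":4,"wx":0,"wy":0,"wz":0}
    - {"gripper":-1,"dx":0,"dy":0,"dz":8,"wx":0,"wy":0,"wz":-0.1}
    - {"gripper":-1,"dx":0,"dy":-2,"dz":12,"wx":0,"wy":0,"wz":-0.22}
    - {"gripper":-1,"dx":0.5,"dy":-6,"dz":15,"wx":0,"wy":0,"wz":-0.34}
    - {"gripper":-1,"dx":1,"dy":-10,"dz":17,"wx":0,"wy":0,"wz":-0.46}
    - {"gripper":-1,"dx":1.5,"dy":-14,"dz":17,"wx":0,"wy":0,"wz":-0.58}
    - {"gripper":-1,"dx":2,"dy":-18,"dz":17,"wx":0,"wy":0,"wz":-0.7}
    - {"gripper":-1,"dx":2.5,"dy":-22,"dz":17,"wx":0,"wy":0,"wz":-0.82}
    - {"gripper":-1,"dx":2.8,"dy":-26,"dz":17,"wx":0,"wy":0,"wz":-0.94}
    - {"gripper":-1,"dx":2.8,"dy":-30,"dz":17,"wx":0,"wy":0,"wz":-1.06}
    - {"gripper":-1,"dx":2.8,"dy":-34,"dz":17,"wx":0,"wy":0,"wz":-1.18}

```text
t: 26.92
position: [484.5, 56.6, 177.3]
orientation: [[-0.301, 0.954, 0.001], [0.954, 0.301, -0.0], [-0.0, 0.001, -1.0]]
wrist_force: [0.8, 0.0, -0.5]
width: 0.659
finger_force: 10.0
```

Emit:
play_rows:
  series:
    - {"gripper":-1,"dx":0,"dy":-2,"dz":0,"wx":0,"wy":0,"wz":-0.1}
    - {"gripper":-1,"dx":0.05,"dy":-4.3,"dz":-1,"wx":0,"wy":0,"wz":-0.199}
    - {"gripper":-1,"dx":0.05,"dy":-4.3,"dz":-2,"wx":0,"wy":0,"wz":-0.199}
    - {"gripper":-1,"dx":0.05,"dy":-4.3,"dz":-3,"wx":0,"wy":0,"wz":-0.199}
    - {"gripper":-1,"dx":0.05,"dy":-4.3,"dz":-3,"wx":0,"wy":0,"wz":-0.199}
    - {"gripper":-1,"dx":0.05,"dy":-4.3,"dz":-3,"wx":0,"wy":0,"wz":-0.199}
    - {"gripper":-1,"dx":0.05,"dy":-4.3,"dz":-3,"wx":0,"wy":0,"wz":-0.199}

```text
t: 27.5
position: [485.6, 15.6, 147.4]
orientation: [[-0.112, 0.994, 0.001], [0.994, 0.112, -0.0], [-0.0, 0.001, -1.0]]
wrist_force: [0.7, 0.3, -1.5]
width: 0.657
finger_force: 10.0
```

```bash
python3 - <<'E'
from h import *
d,s=wcap('w16')
print(held(d),s['width'],[int(x) for x in d['img'][165:190,290].min(1)])
E
```

```text
27.55 [485.7  15.7 147.5] yaw 96.45 zax [ 0.001 -0.    -1.   ] [-12.  21.  93.   0.  66. -19.]
([[179, 194], [155, 161, 165], [155, 161, 165], [155, 161, 165], [174, 179]], [221, 233], [331, 344]) 0.6554892521391347 [149, 236, 248, 247, 248, 232, 144, 164, 165, 156, 187, 151, 155, 157, 150, 230, 240, 245, 242, 237, 232, 223, 159, 107, 141]
```

Emit:
play_rows:
  series:
    - {"gripper":-1,"dx":0,"dy":-0.48,"dz":-1,"wx":0,"wy":0,"wz":0}
    - {"gripper":-1,"dx":0,"dy":-0.48,"dz":-3,"wx":0,"wy":0,"wz":0}
    - {"gripper":-1,"dx":0,"dy":-0.48,"dz":-4.5,"wx":0,"wy":0,"wz":0}
    - {"gripper":-1,"dx":0,"dy":-0.48,"dz":-5.4,"wx":0,"wy":0,"wz":0}
    - {"gripper":-1,"dx":0,"dy":-0.48,"dz":-5.65,"wx":0,"wy":0,"wz":0}
    - {"gripper":-1,"dx":0,"dy":-0.48,"dz":-5.65,"wx":0,"wy":0,"wz":0}
    - {"gripper":-1,"dx":0,"dy":-0.48,"dz":-5.65,"wx":0,"wy":0,"wz":0}
    - {"gripper":-1,"dx":0,"dy":-0.48,"dz":-5.65,"wx":0,"wy":0,"wz":0}

```text
t: 28.22
position: [485.9, 10.6, 91.0]
orientation: [[-0.112, 0.994, 0.002], [0.994, 0.112, -0.0], [-0.001, 0.002, -1.0]]
wrist_force: [0.3, -0.3, -0.6]
width: 0.66
finger_force: 10.0
```

Emit:
play_rows:
  series:
    - {"gripper":-1,"dx":0,"dy":0.02,"dz":-0.25,"wx":0,"wy":0,"wz":0}
    - {"gripper":-1,"dx":0,"dy":0.02,"dz":-0.38,"wx":0,"wy":0,"wz":0}
    - {"gripper":-1,"dx":0,"dy":0.02,"dz":-0.46,"wx":0,"wy":0,"wz":0}
    - {"gripper":-1,"dx":0,"dy":0.02,"dz":-0.52,"wx":0,"wy":0,"wz":0}
    - {"gripper":-1,"dx":0,"dy":0.02,"dz":-0.56,"wx":0,"wy":0,"wz":0}
    - {"gripper":-1,"dx":0,"dy":0.02,"dz":-0.59,"wx":0,"wy":0,"wz":0}
    - {"gripper":-1,"dx":0,"dy":0.02,"dz":-0.6,"wx":0,"wy":0,"wz":0}
    - {"gripper":-1,"dx":0,"dy":0.02,"dz":-0.6,"wx":0,"wy":0,"wz":0}

```text
t: 28.88
position: [485.4, 10.8, 84.9]
orientation: [[-0.112, 0.994, 0.0], [0.994, 0.112, -0.0], [-0.0, 0.0, -1.0]]
wrist_force: [-2.4, 1.4, 8.1]
width: 0.657
finger_force: 10.0
```

Emit:
play_rows:
  series:
    - {"gripper":0.8,"dx":0,"dy":0,"dz":0,"wx":0,"wy":0,"wz":0}
    - {"gripper":0.8,"dx":0,"dy":0,"dz":0,"wx":0,"wy":0,"wz":0}
    - {"gripper":0.8,"dx":0,"dy":0,"dz":0,"wx":0,"wy":0,"wz":0}
    - {"gripper":1,"dx":0,"dy":0,"dz":1,"wx":0,"wy":0,"wz":0}
    - {"gripper":1,"dx":0,"dy":0,"dz":4,"wx":0,"wy":0,"wz":0}
    - {"gripper":1,"dx":0,"dy":0,"dz":8,"wx":0,"wy":0,"wz":0}
    - {"gripper":1,"dx":0,"dy":-3,"dz":12,"wx":0,"wy":0,"wz":0}
    - {"gripper":1,"dx":0,"dy":-7,"dz":16,"wx":0,"wy":0,"wz":0}
    - {"gripper":1,"dx":0,"dy":-11,"dz":16,"wx":0,"wy":0,"wz":0}
    - {"gripper":1,"dx":0,"dy":-11,"dz":16,"wx":0,"wy":0,"wz":0}
    - {"gripper":1,"dx":0,"dy":-11,"dz":16,"wx":0,"wy":0,"wz":0}
    - {"gripper":1,"dx":0,"dy":-11,"dz":16,"wx":0,"wy":0,"wz":0}

```text
t: 29.88
position: [485.2, -99.5, 243.9]
orientation: [[-0.11, 0.994, -0.0], [0.994, 0.11, 0.0], [0.0, -0.0, -1.0]]
wrist_force: [-0.4, 0.5, -1.0]
width: 0.997
finger_force: 0.0
```

```bash
python3 - <<'E'
from h import *
import pickle
d,s=wcap('w17'); m=wmask(d)
r,f=fit([d],(486,10.5,np.radians(96.3)),dims=(100,58,90),z=6.,masks=[m]);print('pile',np.round(r,2),np.degrees(r[2]),f)
sd=grab('side'); r,f=fit([sd],(486,10.5,np.radians(96.3)),dims=(100,58,90),z=6.);print('side',np.round(r,2),np.degrees(r[2]),f)
L=lambda n:pickle.load(open(n,'rb'))
w11,w15,t=L('w11.pkl'),L('w15.pkl'),L('d0.pkl')['top']
for ds,z in(([w11],0.),([w15],0.),([t],0.),([w11,t],None)):
    r,f=fit(ds,(585,291,np.radians(60)),dims=(72,46,46),z=z);print('tinL',np.round(r,1),np.degrees(r[2]),f)
for p in((600,-330,np.radians(95)),): 
    r,f=fit([t],p,dims=(72,46,46));print('tinR',np.round(r,1),np.degrees(r[2]),f)
def caps(d,box):
    u0,v0,u1,v1=box;k=(d['img'][v0:v1,u0:u1].max(2)<70).astype(np.uint8);n,l,s,c=cv2.connectedComponentsWithStats(k)
    for i in range(1,n):
        if s[i,4]>15: q=c[i]+[u0,v0];print('dark',np.round(q),s[i,4],np.round(atz(d,*q,23)))
caps(w11,(205,200,320,275));caps(t,(140,170,185,210));caps(t,(335,165,385,205))
E
```

```text
29.93 [485.1 -98.6 243.6] yaw 96.4 zax [-0.001  0.001 -1.   ] [-25.  16.  82.   0.  82. -32.]
pile [485.69   8.96   1.68] 96.31579973756561 524.4400943154833
side [490.28   7.88   1.75] 100.0555092178056 692.1130972324548
tinL [578.5 291.8   1.1] 64.1149085109426 414.04884915423025
tinL [578.3 292.3   1.2] 65.91242404003098 543.7882458531665
tinL [582.6 295.3   1. ] 59.572731635195694 249.8853167410287
tinL [579.5 291.5   1.1  -3.8] 65.65380234259572 542.1853078102988
tinR [ 599.9 -330.     1.7] 95.11463694250213 75.90624351413244
dark [174. 195.] 131 [561. 247.  23.]
dark [376. 188.] 57 [ 592. -378.   23.]
```

Emit:
play_rows:
  series:
    - {"gripper":1,"dx":1,"dy":-3,"dz":0,"wx":0,"wy":0,"wz":0}
    - {"gripper":1,"dx":2,"dy":-7,"dz":0,"wx":0,"wy":0,"wz":0}
    - {"gripper":1,"dx":3.5,"dy":-11,"dz":0,"wx":0,"wy":0,"wz":0}
    - {"gripper":1,"dx":5,"dy":-15,"dz":0,"wx":0,"wy":0,"wz":0}
    - {"gripper":1,"dx":6.5,"dy":-19,"dz":0,"wx":0,"wy":0,"wz":-0.02}
    - {"gripper":1,"dx":8,"dy":-23,"dz":0,"wx":0,"wy":0,"wz":-0.02}
    - {"gripper":1,"dx":9.5,"dy":-27,"dz":0,"wx":0,"wy":0,"wz":-0.02}
    - {"gripper":1,"dx":10.5,"dy":-30,"dz":0,"wx":0,"wy":0,"wz":-0.02}
    - {"gripper":1,"dx":10.5,"dy":-30,"dz":0,"wx":0,"wy":0,"wz":-0.02}
    - {"gripper":1,"dx":10.5,"dy":-30,"dz":0,"wx":0,"wy":0,"wz":-0.02}
    - {"gripper":1,"dx":10.5,"dy":-30,"dz":0,"wx":0,"wy":0,"wz":-0.02}

```text
t: 30.9
position: [590.9, -397.5, 243.4]
orientation: [[-0.093, 0.996, -0.001], [0.996, 0.093, 0.001], [0.001, -0.001, -1.0]]
wrist_force: [0.1, 0.7, 0.6]
width: 1.002
finger_force: 0.0
```

```bash
python3 - <<'E'
from h import *
import pickle
d,s=wcap('w18'); t=pickle.load(open('d0.pkl','rb'))['top']
blobs(d,46)
for ds,z in(([d],0.),([d,t],None)):
    r,f=fit(ds,(600,-330,np.radians(95)),dims=(72,46,46),z=z);print('tinR',np.round(r,1),np.degrees(r[2]),f)
w11=pickle.load(open('w11.pkl','rb'))
a=cv2.resize(d['img'][0:260,130:430],(560,485)); b=cv2.resize(w11['img'][195:285,190:310],(240,180))
b=cv2.copyMakeBorder(b,0,485-180,0,0,cv2.BORDER_CONSTANT)
cv2.imwrite('pics/c18.png',np.hstack([a,b])[:,:,::-1])
E
```

```text
30.95 [ 590.9 -397.2  244.2] yaw 95.38 zax [-0.     0.001 -1.   ] [-43.  39.  42.   0.  98. -49.]
blob [441.   7.] [429, 0, 27, 17, 366] [ 731. -196.   46.]
blob [294. 130.] [273, 93, 44, 79, 3162] [ 597. -330.   46.]
blob [208. 296.] [189, 277, 38, 32, 793] [ 509. -543.   46.]
blob [369. 326.] [249, 311, 234, 30, 6012] [ 721. -567.   46.]
blob [184. 347.] [153, 340, 65, 17, 877] [ 479. -624.   46.]
tinR [ 596.7 -329.5    1.6] 93.96245196005547 642.4574436866059
tinR [ 597.  -329.4    1.7   -7.5] 95.03679060931047 617.266633522442
```

View pics/c18.png

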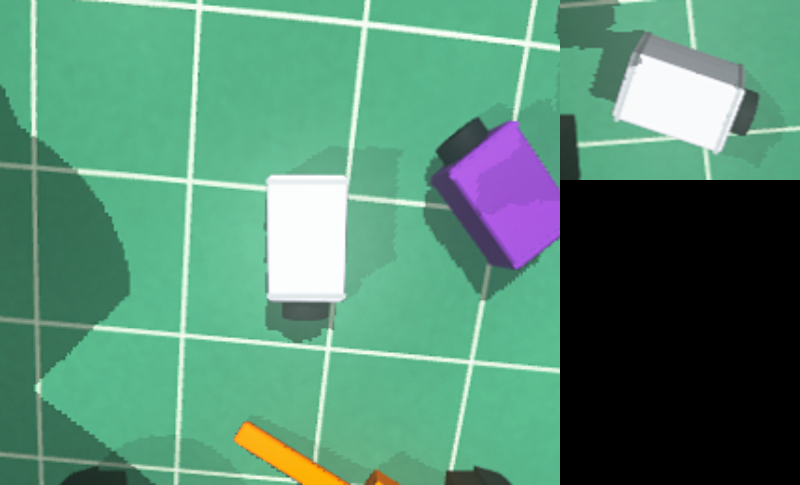

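Emit:
play_rows:
  series:
    - {"gripper":0.6,"dx":0.2,"dy":2,"dz":0,"wx":0.1,"wy":0.01,"wz":0}
    - {"gripper":0.6,"dx":0.5,"dy":4,"dz":-2,"wx":0.2,"wy":0.02,"wz":0}
    - {"gripper":0.6,"dx":0.7,"dy":6.8,"dz":-5,"wx":0.32,"wy":0.03,"wz":0}
    - {"gripper":0.6,"dx":0.7,"dy":6.8,"dz":-9,"wx":0.435,"wy":0.041,"wz":0}
    - {"gripper":0.6,"dx":0.7,"dy":6.8,"dz":-12,"wx":0.435,"wy":0.041,"wz":0}
    - {"gripper":0.6,"dx":0.7,"dy":6.8,"dz":-15,"wx":0.435,"wy":0.041,"wz":0}
    - {"gripper":0.6,"dx":0.7,"dy":6.8,"dz":-17,"wx":0.435,"wy":0.041,"wz":0}
    - {"gripper":0.6,"dx":0.7,"dy":6.8,"dz":-17,"wx":0.435,"wy":0.041,"wz":0}
    - {"gripper":0.6,"dx":0.7,"dy":6.8,"dz":-17,"wx":0.435,"wy":0.041,"wz":0}
    - {"gripper":0.6,"dx":0.7,"dy":6.8,"dz":-17,"wx":0.435,"wy":0.041,"wz":0}

```text
t: 31.78
position: [598.1, -330.8, 76.6]
orientation: [[-0.085, 0.996, -0.038], [0.903, 0.093, 0.419], [0.421, 0.001, -0.907]]
wrist_force: [0.4, -0.7, -0.7]
width: 0.8
finger_force: 0.0
```

```bash
python3 - <<'E'
from h import *
d,s=wcap('w19');print(s['width'],np.round(s['orientation'],3).tolist())
m=wmask(d)
blobs(d,46)
for v in (170,200,220,240): print(v,(150+np.flatnonzero(m[v,150:420]))[[0,-1]] if m[v,150:420].any() else None)
u=285;print([tuple(int(a) for a in d['img'][v,u]) for v in range(100,300,10)])
print('pred', [np.round(proj(d,p)).tolist() for p in box(72,46,46,598,-328.5,0,np.radians(95))])
E
```

```text
31.83 [ 598.2 -331.    76.8] yaw 95.37 zax [-0.037  0.419 -0.907] [-45.  50.  51.  16.  98. -50.]
0.8012234163918416 [[-0.085, 0.996, -0.037], [0.903, 0.093, 0.419], [0.42, 0.002, -0.907]]
blob [484.  93.] [470, 80, 28, 27, 631] [ 726. -200.   46.]
170 None
200 None
220 [245 316]
240 [245 316]
[(81, 170, 130), (83, 170, 128), (82, 170, 129), (81, 169, 128), (82, 171, 130), (82, 168, 127), (85, 171, 132), (85, 171, 132), (90, 173, 135), (94, 175, 139), (95, 160, 129), (246, 247, 251), (248, 249, 250), (248, 249, 250), (248, 249, 250), (248, 249, 250), (248, 249, 250), (248, 249, 250), (247, 248, 250), (246, 247, 250)]
pred [[313.0, 312.0], [320.0, 324.0], [251.0, 311.0], [244.0, 324.0], [312.0, 217.0], [319.0, 207.0], [253.0, 216.0], [247.0, 206.0]]
```

Emit:
play_rows:
  series:
    - {"gripper":0.6,"dx":-0.1,"dy":0.2,"dz":-2.5,"wx":0,"wy":0,"wz":0}
    - {"gripper":0.6,"dx":-0.1,"dy":0.2,"dz":-4.5,"wx":0,"wy":0,"wz":0}
    - {"gripper":0.6,"dx":-0.1,"dy":0.2,"dz":-6,"wx":0,"wy":0,"wz":0}
    - {"gripper":0.6,"dx":-0.1,"dy":0.2,"dz":-6.7,"wx":0,"wy":0,"wz":0}
    - {"gripper":0.6,"dx":-0.1,"dy":0.2,"dz":-6.7,"wx":0,"wy":0,"wz":0}
    - {"gripper":0.6,"dx":-0.1,"dy":0.2,"dz":-6.7,"wx":0,"wy":0,"wz":0}
    - {"gripper":-1,"dx":-0.1,"dy":0.2,"dz":-6.7,"wx":0,"wy":0,"wz":0}
    - {"gripper":-1,"dx":-0.1,"dy":0.2,"dz":-6.7,"wx":0,"wy":0,"wz":0}
    - {"gripper":-1,"dx":-0.1,"dy":0.2,"dz":-6.7,"wx":0,"wy":0,"wz":0}
    - {"gripper":-1,"dx":-0.1,"dy":0.2,"dz":-6.7,"wx":0,"wy":0,"wz":0}
    - {"gripper":-1,"dx":-0.1,"dy":0.2,"dz":-6.7,"wx":0,"wy":0,"wz":0}
    - {"gripper":-1,"dx":-0.1,"dy":0.2,"dz":-6.7,"wx":0,"wy":0,"wz":0}
  grip_force: 25

```text
t: 32.83
position: [596.6, -329.3, 7.8]
orientation: [[-0.083, 0.996, -0.039], [0.902, 0.092, 0.421], [0.423, -0.0, -0.906]]
wrist_force: [-1.4, 0.1, 4.2]
width: 0.519
finger_force: 25.0
```

Emit:
play_rows:
  series:
    - {"gripper":-1,"dx":0,"dy":0,"dz":2,"wx":0,"wy":0,"wz":0}
    - {"gripper":-1,"dx":0,"dy":0,"dz":6,"wx":0,"wy":0,"wz":0}
    - {"gripper":-1,"dx":0,"dy":0,"dz":10,"wx":0,"wy":0,"wz":0}
    - {"gripper":-1,"dx":0,"dy":0,"dz":14,"wx":-0.1,"wy":-0.009,"wz":0}
    - {"gripper":-1,"dx":0,"dy":2,"dz":18,"wx":-0.2,"wy":-0.018,"wz":0}
    - {"gripper":-1,"dx":0,"dy":4,"dz":20,"wx":-0.3,"wy":-0.028,"wz":0}
    - {"gripper":-1,"dx":0,"dy":7,"dz":20,"wx":-0.4,"wy":-0.037,"wz":0}
    - {"gripper":-1,"dx":0,"dy":10,"dz":20,"wx":-0.5,"wy":-0.046,"wz":0}
    - {"gripper":-1,"dx":0,"dy":13,"dz":20,"wx":-0.6,"wy":-0.055,"wz":0}
    - {"gripper":-1,"dx":0,"dy":16,"dz":20,"wx":-0.7,"wy":-0.064,"wz":0}
    - {"gripper":-1,"dx":0,"dy":18,"dz":20,"wx":-0.782,"wy":-0.072,"wz":0}
    - {"gripper":-1,"dx":0,"dy":18,"dz":20,"wx":-0.782,"wy":-0.072,"wz":0}

```text
t: 33.83
position: [595.8, -143.3, 206.6]
orientation: [[-0.093, 0.995, 0.031], [0.935, 0.098, -0.342], [-0.343, -0.002, -0.939]]
wrist_force: [-0.1, -0.3, -1.1]
width: 0.517
finger_force: 25.0
```

Emit:
play_rows:
  series:
    - {"gripper":-1,"dx":0,"dy":2,"dz":0,"wx":-0.1,"wy":-0.009,"wz":0}
    - {"gripper":-1,"dx":-0.2,"dy":4,"dz":0,"wx":-0.2,"wy":-0.018,"wz":0}
    - {"gripper":-1,"dx":-0.4,"dy":6,"dz":0,"wx":-0.3,"wy":-0.028,"wz":0}
    - {"gripper":-1,"dx":-0.6,"dy":8,"dz":0,"wx":-0.4,"wy":-0.037,"wz":0}
    - {"gripper":-1,"dx":-0.8,"dy":10,"dz":0,"wx":-0.5,"wy":-0.046,"wz":0}
    - {"gripper":-1,"dx":-1,"dy":12,"dz":0,"wx":-0.6,"wy":-0.055,"wz":0}
    - {"gripper":-1,"dx":-1.2,"dy":14,"dz":0,"wx":-0.7,"wy":-0.064,"wz":0}
    - {"gripper":-1,"dx":-1.2,"dy":16,"dz":0,"wx":-0.782,"wy":-0.072,"wz":0}
    - {"gripper":-1,"dx":-1.2,"dy":18,"dz":0,"wx":-0.782,"wy":-0.072,"wz":0}
    - {"gripper":-1,"dx":-1.2,"dy":20,"dz":0,"wx":-0.782,"wy":-0.072,"wz":0}
    - {"gripper":-1,"dx":-1.2,"dy":20,"dz":0,"wx":-0.782,"wy":-0.072,"wz":0}
    - {"gripper":-1,"dx":-1.2,"dy":20,"dz":0,"wx":-0.782,"wy":-0.072,"wz":0}

```text
t: 34.83
position: [584.6, 51.0, 206.6]
orientation: [[-0.04, 0.996, 0.082], [0.422, 0.091, -0.902], [-0.906, -0.001, -0.424]]
wrist_force: [0.6, -0.3, -1.4]
width: 0.521
finger_force: 25.0
```

```bash
cat >> h.py <<'E'
from scipy.spatial.transform import Rotation as Rn
def tool(yaw,tilt):
    "yaw deg of tool x when untilted; tilt deg: + points fingers along heading"
    Y=np.radians(yaw);x=np.array([np.cos(Y),np.sin(Y),0]);y=np.array([np.sin(Y),-np.cos(Y),0]);z=np.array([0,0,-1.])
    return Rn.from_rotvec(np.radians(tilt)*y).as_matrix()@np.column_stack([x,y,z])
def goto(R1,p1):
    s=read_state();R0=np.array(s['orientation']);w=Rn.from_matrix(R1@R0.T).as_rotvec()
    print('t',round(s['t'],1),'pos',np.round(s['position'],1),'zax',np.round(R0[:,2],3),'d(cm)',np.round((np.array(p1)-s['position'])/10,2),'w',np.round(w,3),'q',np.round(s['qpos']),'width',round(s['width'],3))
E
python3 - <<'E'
from h import *
goto(tool(97.9,-65),(585.1,78.4,42.8))
E
```

```text
t 34.8 pos [584.6  51.  206.6] zax [ 0.082 -0.902 -0.424] d(cm) [  0.05   2.74 -16.38] w [-0.001 -0.001  0.047] q [ 15.  39.  75. -63.  89.  26.] width 0.521
```

Emit:
play_rows:
  series:
    - {"gripper":-1,"dx":-1,"dy":-4,"dz":0,"wx":0,"wy":0,"wz":0}
    - {"gripper":-1,"dx":-2,"dy":-8,"dz":0,"wx":0,"wy":0,"wz":0}
    - {"gripper":-1,"dx":-3,"dy":-12,"dz":0,"wx":0,"wy":0,"wz":0}
    - {"gripper":-1,"dx":-4,"dy":-16,"dz":0,"wx":0,"wy":0,"wz":0}
    - {"gripper":-1,"dx":-5,"dy":-20,"dz":0,"wx":0,"wy":0,"wz":0}
    - {"gripper":-1,"dx":-6,"dy":-24,"dz":0,"wx":0,"wy":0,"wz":0}
    - {"gripper":-1,"dx":-6.3,"dy":-28,"dz":0,"wx":0,"wy":0,"wz":0}
    - {"gripper":-1,"dx":-6.3,"dy":-32,"dz":0,"wx":0,"wy":0,"wz":0}
    - {"gripper":-1,"dx":-6.3,"dy":-36,"dz":0,"wx":0,"wy":0,"wz":0}
    - {"gripper":-1,"dx":-6.3,"dy":-39.8,"dz":0,"wx":0,"wy":0,"wz":0}
    - {"gripper":-1,"dx":-6.3,"dy":-39.8,"dz":-3,"wx":0,"wy":0,"wz":0}
    - {"gripper":-1,"dx":-6.3,"dy":-39.8,"dz":-6,"wx":0,"wy":0,"wz":0}

```text
t: 35.83
position: [536.5, -344.9, 168.1]
orientation: [[-0.036, 0.998, 0.049], [0.459, 0.06, -0.886], [-0.888, -0.009, -0.46]]
wrist_force: [0.1, -0.5, -1.6]
width: 0.518
finger_force: 25.0
```

Emit:
play_rows:
  series:
    - {"gripper":-1,"dx":0,"dy":0,"dz":-3,"wx":0,"wy":0,"wz":0}
    - {"gripper":-1,"dx":0,"dy":0,"dz":-6,"wx":0,"wy":0,"wz":0}
    - {"gripper":-1,"dx":0,"dy":0,"dz":-8.5,"wx":0,"wy":0,"wz":0}
    - {"gripper":-1,"dx":0,"dy":0,"dz":-9.5,"wx":0,"wy":0,"wz":0}
    - {"gripper":-1,"dx":0,"dy":0,"dz":-9.5,"wx":0,"wy":0,"wz":0}
    - {"gripper":-1,"dx":0,"dy":0,"dz":-9.5,"wx":0,"wy":0,"wz":0}

```text
t: 36.33
position: [558.0, -334.0, 89.7]
orientation: [[-0.043, 0.999, 0.019], [0.495, 0.037, -0.868], [-0.868, -0.028, -0.496]]
wrist_force: [-0.2, 0.1, -1.5]
width: 0.518
finger_force: 25.0
```

```bash
python3 - <<'E'
from h import *
goto(tool(95.3,-65),(521.5,-347,37.5)); print(np.round(read_state()['wrist_force'],1))
E
```

```text
t 36.3 pos [ 558.  -334.    89.7] zax [ 0.019 -0.868 -0.496] d(cm) [-3.65 -1.3  -5.22] w [-0.081 -0.033  0.056] q [-24.  43.  90. -81.  53.  31.] width 0.518
[-0.2  0.1 -1.5]
```

Emit:
play_rows:
  series:
    - {"gripper":-1,"dx":0,"dy":0,"dz":5,"wx":0,"wy":0,"wz":0.12}
    - {"gripper":-1,"dx":0,"dy":0,"dz":5,"wx":0,"wy":0,"wz":0.24}
    - {"gripper":-1,"dx":0,"dy":0,"dz":5,"wx":0,"wy":0,"wz":0.36}
    - {"gripper":-1,"dx":0,"dy":0,"dz":5,"wx":0,"wy":0,"wz":0.48}
    - {"gripper":-1,"dx":0,"dy":0,"dz":5,"wx":0,"wy":0,"wz":0.6}
    - {"gripper":-1,"dx":0,"dy":0,"dz":5,"wx":0,"wy":0,"wz":0.6}
    - {"gripper":-1,"dx":0,"dy":0,"dz":5,"wx":0,"wy":0,"wz":0.6}
    - {"gripper":-1,"dx":0,"dy":0,"dz":5,"wx":0,"wy":0,"wz":0.6}
    - {"gripper":-1,"dx":0,"dy":0,"dz":5,"wx":0,"wy":0,"wz":0.6}

```text
t: 37.08
position: [585.9, -340.7, 193.3]
orientation: [[-0.348, 0.808, 0.476], [0.433, 0.589, -0.683], [-0.832, -0.032, -0.554]]
wrist_force: [-0.3, 0.0, -1.6]
width: 0.525
finger_force: 25.0
```

```bash
python3 - <<'E'
from h import *
goto(tool(95.3+34.4,-65),(521.5,-347,37.5)); print(np.round(read_state()['wrist_force'],1),read_state()['orientation'].round(3).tolist())
E
```

```text
t 37.1 pos [ 585.9 -340.7  193.3] zax [ 0.476 -0.683 -0.554] d(cm) [ -6.44  -0.63 -15.58] w [-0.1   -0.118  0.066] q [-34.  27.  96. -81.  18.   1.] width 0.525
[-0.3  0.  -1.6] [[-0.348, 0.808, 0.476], [0.433, 0.589, -0.683], [-0.832, -0.032, -0.554]]
```

Emit:
play_rows:
  series:
    - {"gripper":-1,"dx":0,"dy":0,"dz":4,"wx":0,"wy":0,"wz":-0.12}
    - {"gripper":-1,"dx":1,"dy":3,"dz":8,"wx":0,"wy":0,"wz":-0.24}
    - {"gripper":-1,"dx":2,"dy":6,"dz":11,"wx":0,"wy":0,"wz":-0.36}
    - {"gripper":-1,"dx":3,"dy":10,"dz":11,"wx":0,"wy":0,"wz":-0.48}
    - {"gripper":-1,"dx":3.8,"dy":14,"dz":11,"wx":0,"wy":0,"wz":-0.6}
    - {"gripper":-1,"dx":3.8,"dy":18,"dz":11,"wx":0,"wy":0,"wz":-0.6}
    - {"gripper":-1,"dx":3.8,"dy":22,"dz":11,"wx":0,"wy":0,"wz":-0.6}
    - {"gripper":-1,"dx":3.8,"dy":26,"dz":11,"wx":0,"wy":0,"wz":-0.6}
    - {"gripper":-1,"dx":3.8,"dy":30,"dz":11,"wx":0,"wy":0,"wz":-0.6}
    - {"gripper":-1,"dx":3.8,"dy":34.7,"dz":11,"wx":0,"wy":0,"wz":-0.6}
    - {"gripper":-1,"dx":3.8,"dy":34.7,"dz":11,"wx":0,"wy":0,"wz":-0.6}
    - {"gripper":-1,"dx":3.8,"dy":34.7,"dz":11,"wx":0,"wy":0,"wz":-0.6}

```text
t: 38.08
position: [623.9, 14.0, 301.2]
orientation: [[-0.049, 0.999, 0.013], [0.556, 0.038, -0.831], [-0.83, -0.033, -0.557]]
wrist_force: [-0.5, 0.0, -0.8]
width: 0.524
finger_force: 25.0
```

```bash
python3 - <<'E'
from h import *
# heading -60 => untilted yaw 120
z=tool(120,-65)[:,2]; print(z)
goto(tool(120,-65),np.array([420,230,120])+19*z)
E
```

```text
[ 0.45315389 -0.78488557 -0.42261826]
t 38.1 pos [623.9  14.  301.2] zax [ 0.013 -0.831 -0.557] d(cm) [-19.53  20.11 -18.92] w [-0.141 -0.075  0.487] q [  9.  35.  60. -55.  94.   6.] width 0.524
```

Emit:
play_rows:
  series:
    - {"gripper":-1,"dx":-2,"dy":2,"dz":0,"wx":-0.02,"wy":-0.01,"wz":0.08}
    - {"gripper":-1,"dx":-4.5,"dy":5,"dz":0,"wx":-0.05,"wy":-0.025,"wz":0.17}
    - {"gripper":-1,"dx":-7,"dy":8,"dz":-2,"wx":-0.08,"wy":-0.04,"wz":0.27}
    - {"gripper":-1,"dx":-9.5,"dy":11,"dz":-4,"wx":-0.11,"wy":-0.06,"wz":0.38}
    - {"gripper":-1,"dx":-12,"dy":14,"dz":-6,"wx":-0.141,"wy":-0.075,"wz":0.487}
    - {"gripper":-1,"dx":-14.5,"dy":17,"dz":-8,"wx":-0.141,"wy":-0.075,"wz":0.487}
    - {"gripper":-1,"dx":-17,"dy":20.1,"dz":-10,"wx":-0.141,"wy":-0.075,"wz":0.487}
    - {"gripper":-1,"dx":-19.5,"dy":20.1,"dz":-13,"wx":-0.141,"wy":-0.075,"wz":0.487}
    - {"gripper":-1,"dx":-19.5,"dy":20.1,"dz":-16,"wx":-0.141,"wy":-0.075,"wz":0.487}
    - {"gripper":-1,"dx":-19.5,"dy":20.1,"dz":-18.9,"wx":-0.141,"wy":-0.075,"wz":0.487}
    - {"gripper":-1,"dx":-19.5,"dy":20.1,"dz":-18.9,"wx":-0.141,"wy":-0.075,"wz":0.487}
    - {"gripper":-1,"dx":-19.5,"dy":20.1,"dz":-18.9,"wx":-0.141,"wy":-0.075,"wz":0.487}

```text
t: 39.08
position: [428.9, 207.7, 113.0]
orientation: [[-0.209, 0.869, 0.449], [0.365, 0.495, -0.789], [-0.907, -0.001, -0.42]]
wrist_force: [0.5, -0.5, -0.7]
width: 0.523
finger_force: 25.0
```

```bash
python3 - <<'E'
from h import *
z=tool(120,-65)[:,2]
goto(tool(120,-65),np.array([420,230,45])+19*z); R=read_state()['orientation']; print(R.round(3).tolist())
E
```

```text
t 39.1 pos [428.9 207.7 113. ] zax [ 0.449 -0.789 -0.42 ] d(cm) [-0.03  0.74 -7.61] w [0.002 0.001 0.006] q [ 39.  39.  98. -66.  78.  47.] width 0.523
[[-0.209, 0.869, 0.449], [0.365, 0.495, -0.789], [-0.907, -0.001, -0.42]]
```

Emit:
play_rows:
  series:
    - {"gripper":-1,"dx":0,"dy":0,"dz":-3,"wx":0,"wy":0,"wz":0}
    - {"gripper":-1,"dx":0,"dy":0,"dz":-5.5,"wx":0,"wy":0,"wz":0}
    - {"gripper":-1,"dx":0,"dy":0,"dz":-6.8,"wx":0,"wy":0,"wz":0}
    - {"gripper":-1,"dx":0,"dy":0,"dz":-7.2,"wx":0,"wy":0,"wz":0}
    - {"gripper":-1,"dx":0,"dy":0,"dz":-7.3,"wx":0,"wy":0,"wz":0}
    - {"gripper":-1,"dx":0,"dy":0,"dz":-7.35,"wx":0,"wy":0,"wz":0}
    - {"gripper":-1,"dx":0,"dy":0,"dz":-7.4,"wx":0,"wy":0,"wz":0}
    - {"gripper":-1,"dx":0,"dy":0,"dz":-7.4,"wx":0,"wy":0,"wz":0}

```text
t: 39.75
position: [429.3, 207.6, 40.4]
orientation: [[-0.206, 0.869, 0.45], [0.368, 0.494, -0.787], [-0.907, 0.004, -0.422]]
wrist_force: [0.1, 0.1, -1.0]
width: 0.521
finger_force: 25.0
```

Emit:
play_rows:
  series:
    - {"gripper":-1,"dx":0,"dy":0,"dz":-0.1,"wx":0,"wy":0,"wz":0}
    - {"gripper":-1,"dx":0,"dy":0,"dz":-0.2,"wx":0,"wy":0,"wz":0}
    - {"gripper":-1,"dx":0,"dy":0,"dz":-0.3,"wx":0,"wy":0,"wz":0}
    - {"gripper":-1,"dx":0,"dy":0,"dz":-0.35,"wx":0,"wy":0,"wz":0}
    - {"gripper":-1,"dx":0,"dy":0,"dz":-0.4,"wx":0,"wy":0,"wz":0}
    - {"gripper":-1,"dx":0,"dy":0,"dz":-0.4,"wx":0,"wy":0,"wz":0}

```text
t: 40.25
position: [429.0, 207.4, 36.3]
orientation: [[-0.206, 0.869, 0.45], [0.366, 0.494, -0.789], [-0.908, 0.002, -0.419]]
wrist_force: [-2.0, 1.9, 7.3]
width: 0.52
finger_force: 25.0
```

Emit:
play_rows:
  series:
    - {"gripper":0.6,"dx":0,"dy":0,"dz":0,"wx":0,"wy":0,"wz":0}
    - {"gripper":0.6,"dx":0,"dy":0,"dz":0,"wx":0,"wy":0,"wz":0}
    - {"gripper":0.6,"dx":0,"dy":0,"dz":0,"wx":0,"wy":0,"wz":0}
    - {"gripper":0.6,"dx":0,"dy":0,"dz":0,"wx":0,"wy":0,"wz":0}
    - {"gripper":0.6,"dx":-0.9,"dy":1.6,"dz":0.85,"wx":0,"wy":0,"wz":0}
    - {"gripper":0.6,"dx":-2.25,"dy":3.95,"dz":2.1,"wx":0,"wy":0,"wz":0}
    - {"gripper":0.6,"dx":-3.6,"dy":6.3,"dz":3.4,"wx":0,"wy":0,"wz":0}
    - {"gripper":0.6,"dx":-5,"dy":8.7,"dz":4.6,"wx":0,"wy":0,"wz":0}
    - {"gripper":0.6,"dx":-5.4,"dy":9.5,"dz":8,"wx":0,"wy":0,"wz":0}
    - {"gripper":0.6,"dx":-5.4,"dy":9.5,"dz":12,"wx":0,"wy":0,"wz":0}
    - {"gripper":0.6,"dx":-5.4,"dy":9.5,"dz":16,"wx":0,"wy":0,"wz":0}
    - {"gripper":0.6,"dx":-5.4,"dy":9.5,"dz":16,"wx":0,"wy":0,"wz":0}

```text
t: 41.25
position: [375.6, 303.6, 201.3]
orientation: [[-0.2, 0.869, 0.453], [0.374, 0.495, -0.785], [-0.906, 0.012, -0.424]]
wrist_force: [0.3, 1.2, 0.3]
width: 0.801
finger_force: 0.0
```

```bash
python3 - <<'E'
from h import *
goto(tool(120,0),(420,222,180))
t=grab('top'); r,f=fit([t],(420,222,np.radians(30)),dims=(46,46,72));print(np.round(r,2),f)
sd=grab('side'); r,f=fit([sd],(420,222,np.radians(30)),dims=(46,46,72));print(np.round(r,2),f)
E
```

```text
t 41.2 pos [375.6 303.6 201.3] zax [ 0.453 -0.785 -0.424] d(cm) [ 4.44 -8.16 -2.13] w [0.978 0.573 0.012] q [ 50.  34.  86. -58.  93.  37.] width 0.801
[419.22 223.95   0.57] 185.85110885041203
[ 3.47267e+03 -1.27443e+03  2.43000e+00] 0.0
```

Emit:
play_rows:
  series:
    - {"gripper":0.6,"dx":0,"dy":0,"dz":1,"wx":0.1,"wy":0.058,"wz":0}
    - {"gripper":0.6,"dx":0,"dy":0,"dz":1,"wx":0.2,"wy":0.117,"wz":0}
    - {"gripper":0.6,"dx":0,"dy":0,"dz":1,"wx":0.3,"wy":0.175,"wz":0}
    - {"gripper":0.6,"dx":0,"dy":0,"dz":1,"wx":0.4,"wy":0.233,"wz":0}
    - {"gripper":0.6,"dx":1,"dy":-1.5,"dz":1,"wx":0.5,"wy":0.292,"wz":0}
    - {"gripper":0.6,"dx":2,"dy":-3,"dz":1,"wx":0.6,"wy":0.35,"wz":0}
    - {"gripper":0.6,"dx":3,"dy":-5,"dz":0,"wx":0.7,"wy":0.41,"wz":0}
    - {"gripper":0.6,"dx":4,"dy":-7,"dz":0,"wx":0.8,"wy":0.47,"wz":0}
    - {"gripper":0.6,"dx":4.4,"dy":-8.1,"dz":-1,"wx":0.9,"wy":0.53,"wz":0.01}
    - {"gripper":0.6,"dx":4.4,"dy":-8.1,"dz":-2,"wx":0.978,"wy":0.573,"wz":0.012}
    - {"gripper":0.6,"dx":4.4,"dy":-8.1,"dz":-2,"wx":0.978,"wy":0.573,"wz":0.012}
    - {"gripper":0.6,"dx":4.4,"dy":-8.1,"dz":-2,"wx":0.978,"wy":0.573,"wz":0.012}

```text
t: 42.35
position: [418.8, 220.3, 173.7]
orientation: [[-0.505, 0.863, -0.006], [0.863, 0.505, -0.007], [-0.003, -0.009, -1.0]]
wrist_force: [-0.7, -0.0, -0.6]
width: 0.805
finger_force: 0.0
```

```bash
python3 - <<'E'
from h import *
goto(tool(120,0),(420,222,45))
d,s=wcap('w20'); m=wmask(d)
r,f=fit([d],(420,222,np.radians(30)),dims=(46,46,72));print(np.round(r,2),f)
blobs(d,72)
for u in(270,285,300):
    v=np.flatnonzero(m[:300,u]); print(u,v[[0,-1]] if len(v) else None)
for v in(215,225,235): 
    u=200+np.flatnonzero(m[v,200:370]); print(v,u[[0,-1]] if len(u) else None)
E
```

```text
t 42.4 pos [418.8 220.3 173.7] zax [-0.006 -0.007 -1.   ] d(cm) [  0.12   0.17 -12.87] w [ 0.007 -0.006 -0.006] q [ 14.  18.  92.  -0.  70. -17.] width 0.805
42.4 [418.6 221.2 174.3] yaw 120.46 zax [-0.005 -0.007 -1.   ] [ 14.  18.  92.  -0.  70. -17.]
[421.36 221.38   0.53] 2507.2192201205685
blob [287. 203.] [259, 174, 57, 66, 2491] [417. 230.  72.]
blob [458. 217.] [408, 178, 100, 84, 5117] [548. 292.  72.]
270 [174 238]
285 [174 239]
300 [174 239]
215 [260 314]
225 [260 313]
235 [260 313]
```

Emit:
play_rows:
  series:
    - {"gripper":0.6,"dx":0.1,"dy":0.13,"dz":-3,"wx":0.007,"wy":-0.006,"wz":0}
    - {"gripper":0.6,"dx":0.1,"dy":0.13,"dz":-6,"wx":0.007,"wy":-0.006,"wz":0}
    - {"gripper":0.6,"dx":0.1,"dy":0.13,"dz":-9,"wx":0.007,"wy":-0.006,"wz":0}
    - {"gripper":0.6,"dx":0.1,"dy":0.13,"dz":-11.5,"wx":0.007,"wy":-0.006,"wz":0}
    - {"gripper":0.6,"dx":0.1,"dy":0.13,"dz":-12.9,"wx":0.007,"wy":-0.006,"wz":0}
    - {"gripper":0.6,"dx":0.1,"dy":0.13,"dz":-12.9,"wx":0.007,"wy":-0.006,"wz":0}
    - {"gripper":-1,"dx":0.1,"dy":0.13,"dz":-12.9,"wx":0.007,"wy":-0.006,"wz":0}
    - {"gripper":-1,"dx":0.1,"dy":0.13,"dz":-12.9,"wx":0.007,"wy":-0.006,"wz":0}
    - {"gripper":-1,"dx":0.1,"dy":0.13,"dz":-12.9,"wx":0.007,"wy":-0.006,"wz":0}
    - {"gripper":-1,"dx":0.1,"dy":0.13,"dz":-12.9,"wx":0.007,"wy":-0.006,"wz":0}
    - {"gripper":-1,"dx":0.1,"dy":0.13,"dz":-12.9,"wx":0.007,"wy":-0.006,"wz":0}

```text
t: 43.32
position: [420.3, 223.0, 47.2]
orientation: [[-0.508, 0.861, 0.005], [0.861, 0.508, 0.003], [0.0, 0.006, -1.0]]
wrist_force: [-1.3, 2.7, 6.8]
width: 0.517
finger_force: 24.9
```

```bash
python3 - <<'E'
from h import *
import pickle
w=pickle.load(open('w20.pkl','rb'));p=atz(w,286,173.5,72);x=np.array([-.505,.863]);print('centre from w20',p[:2]-23*x)
# target above the left place, yaw 97.9
goto(tool(97.9,0),(583,93.4,180))
E
```

```text
centre from w20 [415.3139659  230.41257187]
t 43.3 pos [420.3 223.   47.2] zax [ 0.005  0.003 -1.   ] d(cm) [ 16.27 -12.96  13.28] w [-0.002  0.005 -0.395] q [ 14.  29. 101.   0.  50. -17.] width 0.517
```

Emit:
play_rows:
  series:
    - {"gripper":-1,"dx":0,"dy":0,"dz":2,"wx":0,"wy":0,"wz":0}
    - {"gripper":-1,"dx":0,"dy":0,"dz":6,"wx":0,"wy":0,"wz":0}
    - {"gripper":-1,"dx":0,"dy":0,"dz":10,"wx":0,"wy":0,"wz":0}
    - {"gripper":-1,"dx":2,"dy":0,"dz":14,"wx":0,"wy":0,"wz":-0.1}
    - {"gripper":-1,"dx":5,"dy":-1,"dz":15,"wx":0,"wy":0,"wz":-0.2}
    - {"gripper":-1,"dx":8,"dy":-4,"dz":15,"wx":0,"wy":0,"wz":-0.3}
    - {"gripper":-1,"dx":11,"dy":-7,"dz":15,"wx":0,"wy":0,"wz":-0.395}
    - {"gripper":-1,"dx":14,"dy":-10,"dz":15,"wx":0,"wy":0,"wz":-0.395}
    - {"gripper":-1,"dx":16.27,"dy":-12.96,"dz":15,"wx":0,"wy":0,"wz":-0.395}
    - {"gripper":-1,"dx":16.27,"dy":-12.96,"dz":15,"wx":0,"wy":0,"wz":-0.395}
    - {"gripper":-1,"dx":16.27,"dy":-12.96,"dz":15,"wx":0,"wy":0,"wz":-0.395}

```text
t: 44.23
position: [583.2, 91.4, 195.7]
orientation: [[-0.134, 0.991, 0.003], [0.991, 0.134, 0.001], [0.001, 0.003, -1.0]]
wrist_force: [-0.3, 0.4, -1.5]
width: 0.522
finger_force: 24.9
```

```bash
python3 - <<'E'
from h import *
goto(tool(97.9,0),(583,93.4,80))
d,s=wcap('w21');p=s['position']; m=wmask(d)
X=np.array(s['orientation'])
for dx in(-5,0,5,9): print(dx,[np.round(proj(d,p+X@np.array([dx+23,e*23,-h]))).tolist() for e in(-1,1) for h in(25,)],'cap',np.round(proj(d,p+X@np.array([dx+15,0,-37]))).tolist())
for u in(262,272,284,296,306): print(u,[int(a) for a in d['img'][170:290:4,u].max(1)])
E
```

```text
t 44.2 pos [583.2  91.4 195.7] zax [ 0.003  0.001 -1.   ] d(cm) [ -0.02   0.2  -11.57] w [-0.001  0.003  0.003] q [ -3.  28.  72.   0.  80. -10.] width 0.522
44.28 [582.3  92.7 195.9] yaw 97.81 zax [ 0.003  0.002 -1.   ] [ -2.  28.  72.   0.  80. -10.]
-5 [[226.0, 255.0], [335.0, 255.0]] cap [280.0, 286.0]
0 [[226.0, 244.0], [335.0, 244.0]] cap [280.0, 274.0]
5 [[225.0, 233.0], [336.0, 232.0]] cap [280.0, 263.0]
9 [[225.0, 223.0], [336.0, 223.0]] cap [280.0, 253.0]
262 [177, 177, 178, 179, 178, 180, 178, 176, 177, 179, 160, 160, 162, 164, 165, 167, 169, 171, 172, 126, 226, 249, 244, 244, 244, 243, 246, 58, 67, 67]
272 [219, 195, 196, 196, 196, 196, 195, 196, 196, 200, 160, 161, 162, 162, 163, 165, 166, 168, 169, 127, 222, 249, 245, 247, 243, 249, 71, 71, 68, 76]
284 [220, 221, 220, 219, 220, 219, 218, 218, 219, 222, 159, 162, 163, 163, 163, 165, 165, 166, 166, 128, 211, 249, 247, 247, 246, 59, 73, 72, 78, 74]
296 [236, 237, 236, 236, 236, 236, 235, 235, 235, 237, 163, 164, 164, 165, 168, 168, 168, 169, 171, 127, 215, 248, 245, 247, 244, 245, 72, 70, 70, 78]
306 [228, 227, 227, 228, 227, 226, 226, 226, 226, 204, 162, 161, 162, 162, 162, 164, 166, 166, 168, 138, 205, 245, 243, 244, 246, 248, 247, 247, 68, 67]
```

Emit:
play_rows:
  series:
    - {"gripper":-1,"dx":0.05,"dy":0.05,"dz":-3,"wx":0,"wy":0,"wz":0}
    - {"gripper":-1,"dx":0.05,"dy":0.05,"dz":-6,"wx":0,"wy":0,"wz":0}
    - {"gripper":-1,"dx":0.05,"dy":0.05,"dz":-9,"wx":0,"wy":0,"wz":0}
    - {"gripper":-1,"dx":0.05,"dy":0.05,"dz":-11,"wx":0,"wy":0,"wz":0}
    - {"gripper":-1,"dx":0.05,"dy":0.05,"dz":-12,"wx":0,"wy":0,"wz":0}
    - {"gripper":-1,"dx":0.05,"dy":0.05,"dz":-12,"wx":0,"wy":0,"wz":0}
    - {"gripper":-1,"dx":0.05,"dy":0.05,"dz":-12,"wx":0,"wy":0,"wz":0}

```text
t: 44.87
position: [583.2, 94.3, 77.2]
orientation: [[-0.138, 0.99, 0.004], [0.99, 0.138, 0.001], [0.001, 0.005, -1.0]]
wrist_force: [0.7, -0.3, -1.0]
width: 0.526
finger_force: 24.9
```

```bash
python3 - <<'E'
from h import *
goto(tool(97.9,0),(583,93.4,53.2))
E
```

```text
t 44.9 pos [583.2  94.3  77.2] zax [ 0.004  0.001 -1.   ] d(cm) [-0.02 -0.09 -2.4 ] w [-0.001  0.004 -0.001] q [ -2.  35.  81.   0.  64. -10.] width 0.526
```

Emit:
play_rows:
  series:
    - {"gripper":-1,"dx":0,"dy":-0.05,"dz":-1,"wx":0,"wy":0.002,"wz":0}
    - {"gripper":-1,"dx":0,"dy":-0.05,"dz":-1.6,"wx":0,"wy":0.002,"wz":0}
    - {"gripper":-1,"dx":0,"dy":-0.05,"dz":-1.9,"wx":0,"wy":0.002,"wz":0}
    - {"gripper":-1,"dx":0,"dy":-0.05,"dz":-2.1,"wx":0,"wy":0.002,"wz":0}
    - {"gripper":-1,"dx":0,"dy":-0.05,"dz":-2.25,"wx":0,"wy":0.002,"wz":0}
    - {"gripper":-1,"dx":0,"dy":-0.05,"dz":-2.35,"wx":0,"wy":0.002,"wz":0}
    - {"gripper":-1,"dx":0,"dy":-0.05,"dz":-2.4,"wx":0,"wy":0.002,"wz":0}
    - {"gripper":-1,"dx":0,"dy":-0.05,"dz":-2.4,"wx":0,"wy":0.002,"wz":0}

```text
t: 45.53
position: [583.2, 93.1, 53.3]
orientation: [[-0.137, 0.991, 0.002], [0.991, 0.137, 0.001], [0.001, 0.002, -1.0]]
wrist_force: [-4.1, 0.4, 7.1]
width: 0.522
finger_force: 24.9
```

Emit:
play_rows:
  series:
    - {"gripper":0.6,"dx":0,"dy":0,"dz":0,"wx":0,"wy":0,"wz":0}
    - {"gripper":0.6,"dx":0,"dy":0,"dz":0,"wx":0,"wy":0,"wz":0}
    - {"gripper":0.6,"dx":0,"dy":0,"dz":0,"wx":0,"wy":0,"wz":0}
    - {"gripper":0.6,"dx":0,"dy":0,"dz":1.5,"wx":0,"wy":0,"wz":0}
    - {"gripper":0.6,"dx":0,"dy":0,"dz":5,"wx":0,"wy":0,"wz":0}
    - {"gripper":0.6,"dx":0,"dy":0,"dz":9,"wx":0,"wy":0,"wz":0}
    - {"gripper":0.6,"dx":0,"dy":0,"dz":13,"wx":0,"wy":0,"wz":-0.1}
    - {"gripper":0.6,"dx":-1,"dy":3,"dz":16,"wx":0,"wy":0,"wz":-0.2}
    - {"gripper":0.6,"dx":-2,"dy":6,"dz":19,"wx":0,"wy":0,"wz":-0.32}
    - {"gripper":0.6,"dx":-3,"dy":10,"dz":19,"wx":0,"wy":0,"wz":-0.44}
    - {"gripper":0.6,"dx":-3.3,"dy":13,"dz":19,"wx":0,"wy":0,"wz":-0.55}
    - {"gripper":0.6,"dx":-3.3,"dy":13.7,"dz":19,"wx":0,"wy":0,"wz":-0.574}

```text
t: 46.53
position: [548.8, 234.4, 243.1]
orientation: [[0.425, 0.905, 0.003], [0.905, -0.425, 0.002], [0.003, 0.002, -1.0]]
wrist_force: [0.2, -1.1, -0.6]
width: 0.801
finger_force: 0.0
```

Emit:
play_rows:
  series:
    - {"gripper":0.6,"dx":0,"dy":0,"dz":0,"wx":0,"wy":0,"wz":0}
    - {"gripper":0.6,"dx":0,"dy":0,"dz":0,"wx":0,"wy":0,"wz":0}
    - {"gripper":0.6,"dx":0,"dy":0,"dz":0,"wx":0,"wy":0,"wz":0}

```text
t: 46.78
position: [550.4, 229.1, 242.0]
orientation: [[0.422, 0.906, 0.002], [0.906, -0.422, -0.0], [0.001, 0.002, -1.0]]
wrist_force: [-0.1, 0.1, 0.9]
width: 0.799
finger_force: 0.0
```

```bash
python3 - <<'E'
from h import *
import pickle
d,s=wcap('w22'); m=wmask(d)
blobs(d,46)
r,f=fit([d],(579,292,np.radians(65)),dims=(72,46,46));print('tinL',np.round(r,2),np.degrees(r[2]),f)
print('pred',[np.round(proj(d,p)).tolist() for p in box(72,46,46,r[0],r[1],0,r[2])[1::2]])
cnt,_=cv2.findContours(m,cv2.RETR_EXTERNAL,cv2.CHAIN_APPROX_NONE)
for c in cnt:
    if cv2.contourArea(c)>1500: print(cv2.minAreaRect(c),cv2.approxPolyDP(c,5,True)[:,0].tolist())
E
```

```text
46.83 [550.4 228.9 242.1] yaw 64.97 zax [ 0.002  0.    -1.   ] [11. 26. 66. -0. 87. 36.]
blob [450.  20.] [385, 0, 158, 63, 4413] [777. 317.  46.]
blob [281. 127.] [259, 93, 44, 69, 2971] [578. 293.  46.]
blob [342. 273.] [327, 245, 31, 64, 917] [573. 105.  46.]
blob [285. 328.] [115, 313, 336, 36, 8391] [476.  63.  46.]
blob [304. 364.] [277, 346, 54, 30, 1097] [475.  -1.  46.]
tinL [577.35 291.47   1.14] 65.46179616259715 291.89571286051415
pred [[302.0, 162.0], [260.0, 162.0], [302.0, 93.0], [258.0, 93.0]]
((282.5086364746094, 329.8270568847656), (335.1134948730469, 33.894649505615234), 0.7345209717750549) [[115, 325], [124, 338], [269, 340], [270, 346], [372, 340], [382, 348], [379, 339], [450, 336], [448, 315], [121, 315]]
((280.5, 127.0), (68.0, 43.0), 90.0) [[261, 93], [260, 159], [301, 160], [302, 95]]
((463.5, 31.0), (62.0, 157.0), 90.0) [[385, 0], [405, 62], [542, 2], [422, 0], [437, 14], [444, 35], [441, 43], [421, 48], [410, 26], [423, 12], [406, 0]]
```

Emit:
play_rows:
  series:
    - {"gripper":0.6,"dx":0.5,"dy":1,"dz":0,"wx":-0.09,"wy":0.04,"wz":0}
    - {"gripper":0.6,"dx":1.5,"dy":3,"dz":-2,"wx":-0.19,"wy":0.09,"wz":0}
    - {"gripper":0.6,"dx":2.8,"dy":6.5,"dz":-5,"wx":-0.29,"wy":0.135,"wz":0}
    - {"gripper":0.6,"dx":2.8,"dy":6.5,"dz":-9,"wx":-0.395,"wy":0.184,"wz":0}
    - {"gripper":0.6,"dx":2.8,"dy":6.5,"dz":-13,"wx":-0.395,"wy":0.184,"wz":0}
    - {"gripper":0.6,"dx":2.8,"dy":6.5,"dz":-16,"wx":-0.395,"wy":0.184,"wz":0}
    - {"gripper":0.6,"dx":2.8,"dy":6.5,"dz":-17.5,"wx":-0.395,"wy":0.184,"wz":0}
    - {"gripper":0.6,"dx":2.8,"dy":6.5,"dz":-17.5,"wx":-0.395,"wy":0.184,"wz":0}
    - {"gripper":0.6,"dx":2.8,"dy":6.5,"dz":-17.5,"wx":-0.395,"wy":0.184,"wz":0}
    - {"gripper":0.6,"dx":2.8,"dy":6.5,"dz":-17.5,"wx":-0.395,"wy":0.184,"wz":0}

```text
t: 47.67
position: [579.2, 294.7, 69.1]
orientation: [[0.385, 0.906, -0.174], [0.822, -0.423, -0.381], [-0.419, 0.004, -0.908]]
wrist_force: [-0.5, -0.1, 1.1]
width: 0.798
finger_force: 0.0
```

```bash
python3 - <<'E'
from h import *
goto(tool(65.2,-25),(578.4,294.1,9))
d,s=wcap('w23');m=wmask(d)
print('pred',[np.round(proj(d,p)).tolist() for p in box(72,46,46,577.6,292.3,0,np.radians(65.3))[1::2]])
for v in (160,190,220,240): u=200+np.flatnonzero(m[v,200:370]); print(v,u[[0,-1]] if len(u) else None)
E
```

```text
t 47.7 pos [579.2 294.7  69.1] zax [-0.174 -0.381 -0.908] d(cm) [-0.08 -0.06 -6.01] w [-0.002  0.005  0.003] q [ 23.  50.  54. -17.  95.  49.] width 0.798
47.72 [579.2 294.8  69.4] yaw 64.9 zax [-0.173 -0.381 -0.908] [ 23.  49.  54. -17.  95.  49.]
pred [[317.0, 278.0], [247.0, 279.0], [327.0, 191.0], [236.0, 192.0]]
160 [243 339]
190 [238 326]
220 [241 322]
240 [243 320]
```

Emit:
play_rows:
  series:
    - {"gripper":0.6,"dx":-0.08,"dy":-0.06,"dz":-2.5,"wx":0,"wy":0,"wz":0}
    - {"gripper":0.6,"dx":-0.08,"dy":-0.06,"dz":-4.5,"wx":0,"wy":0,"wz":0}
    - {"gripper":0.6,"dx":-0.08,"dy":-0.06,"dz":-5.6,"wx":0,"wy":0,"wz":0}
    - {"gripper":0.6,"dx":-0.08,"dy":-0.06,"dz":-6,"wx":0,"wy":0,"wz":0}
    - {"gripper":0.6,"dx":-0.08,"dy":-0.06,"dz":-6,"wx":0,"wy":0,"wz":0}
    - {"gripper":0.6,"dx":-0.08,"dy":-0.06,"dz":-6,"wx":0,"wy":0,"wz":0}
    - {"gripper":-1,"dx":-0.08,"dy":-0.06,"dz":-6,"wx":0,"wy":0,"wz":0}
    - {"gripper":-1,"dx":-0.08,"dy":-0.06,"dz":-6,"wx":0,"wy":0,"wz":0}
    - {"gripper":-1,"dx":-0.08,"dy":-0.06,"dz":-6,"wx":0,"wy":0,"wz":0}
    - {"gripper":-1,"dx":-0.08,"dy":-0.06,"dz":-6,"wx":0,"wy":0,"wz":0}
    - {"gripper":-1,"dx":-0.08,"dy":-0.06,"dz":-6,"wx":0,"wy":0,"wz":0}
    - {"gripper":-1,"dx":-0.08,"dy":-0.06,"dz":-6,"wx":0,"wy":0,"wz":0}

```text
t: 48.72
position: [577.6, 294.5, 7.8]
orientation: [[0.384, 0.907, -0.175], [0.822, -0.422, -0.382], [-0.421, 0.003, -0.907]]
wrist_force: [0.2, 0.5, 3.5]
width: 0.519
finger_force: 25.0
```

Emit:
play_rows:
  series:
    - {"gripper":-1,"dx":0,"dy":0,"dz":2,"wx":0,"wy":0,"wz":0}
    - {"gripper":-1,"dx":0,"dy":0,"dz":6,"wx":0,"wy":0,"wz":0}
    - {"gripper":-1,"dx":0,"dy":0,"dz":10,"wx":0,"wy":0,"wz":0}
    - {"gripper":-1,"dx":0,"dy":-1,"dz":14,"wx":0.09,"wy":-0.042,"wz":0}
    - {"gripper":-1,"dx":0,"dy":-3,"dz":18,"wx":0.18,"wy":-0.084,"wz":0}
    - {"gripper":-1,"dx":0,"dy":-6,"dz":21,"wx":0.27,"wy":-0.127,"wz":0}
    - {"gripper":-1,"dx":0,"dy":-9,"dz":22,"wx":0.36,"wy":-0.169,"wz":0}
    - {"gripper":-1,"dx":0,"dy":-12,"dz":22,"wx":0.45,"wy":-0.21,"wz":0}
    - {"gripper":-1,"dx":0,"dy":-15,"dz":22,"wx":0.54,"wy":-0.253,"wz":0}
    - {"gripper":-1,"dx":0,"dy":-18,"dz":22,"wx":0.63,"wy":-0.295,"wz":0}
    - {"gripper":-1,"dx":0,"dy":-20,"dz":22,"wx":0.712,"wy":-0.331,"wz":0}
    - {"gripper":-1,"dx":0,"dy":-20,"dz":22,"wx":0.712,"wy":-0.331,"wz":0}

```text
t: 49.72
position: [576.8, 89.3, 226.4]
orientation: [[0.403, 0.903, 0.148], [0.847, -0.429, 0.312], [0.346, -0.0, -0.938]]
wrist_force: [0.2, -0.1, -1.3]
width: 0.519
finger_force: 25.0
```

```bash
python3 - <<'E'
from h import *
goto(tool(97.9,65),(606.7,-81.8,180))
E
```

```text
t 49.7 pos [576.8  89.3 226.4] zax [ 0.148  0.312 -0.938] d(cm) [  2.99 -17.11  -4.64] w [ 0.783 -0.121  0.551] q [-11.  22.  79.  20.  75.   9.] width 0.519
```

Emit:
play_rows:
  series:
    - {"gripper":-1,"dx":0.3,"dy":-2,"dz":0,"wx":0.09,"wy":-0.014,"wz":0.063}
    - {"gripper":-1,"dx":0.6,"dy":-4,"dz":0,"wx":0.18,"wy":-0.028,"wz":0.127}
    - {"gripper":-1,"dx":0.9,"dy":-6,"dz":0,"wx":0.27,"wy":-0.042,"wz":0.19}
    - {"gripper":-1,"dx":1.3,"dy":-8,"dz":0,"wx":0.36,"wy":-0.056,"wz":0.253}
    - {"gripper":-1,"dx":1.7,"dy":-10,"dz":0,"wx":0.45,"wy":-0.07,"wz":0.317}
    - {"gripper":-1,"dx":2.1,"dy":-12,"dz":0,"wx":0.54,"wy":-0.083,"wz":0.38}
    - {"gripper":-1,"dx":2.5,"dy":-14,"dz":0,"wx":0.63,"wy":-0.097,"wz":0.443}
    - {"gripper":-1,"dx":3,"dy":-16,"dz":0,"wx":0.72,"wy":-0.111,"wz":0.507}
    - {"gripper":-1,"dx":3,"dy":-17.1,"dz":-2,"wx":0.783,"wy":-0.121,"wz":0.551}
    - {"gripper":-1,"dx":3,"dy":-17.1,"dz":-4.6,"wx":0.783,"wy":-0.121,"wz":0.551}
    - {"gripper":-1,"dx":3,"dy":-17.1,"dz":-4.6,"wx":0.783,"wy":-0.121,"wz":0.551}
    - {"gripper":-1,"dx":3,"dy":-17.1,"dz":-4.6,"wx":0.783,"wy":-0.121,"wz":0.551}

```text
t: 50.72
position: [607.3, -75.9, 180.6]
orientation: [[-0.062, 0.99, -0.128], [0.419, 0.142, 0.897], [0.906, 0.003, -0.423]]
wrist_force: [0.5, -0.3, -0.8]
width: 0.518
finger_force: 25.0
```

```bash
python3 - <<'E'
from h import *
goto(tool(97.9,65.1),(606.7,-81.8,80))
d,s=wcap('w24')
# standing tins and held tin in the side view: only numbers
sd=grab('side'); m=wmask(sd); blobs(sd,60,200,4000)
E
```

```text
t 50.7 pos [607.3 -75.9 180.6] zax [-0.128  0.897 -0.423] d(cm) [ -0.06  -0.59 -10.06] w [ 0.002  0.003 -0.005] q [-35.  47.  61.  48. 117. -39.] width 0.518
50.77 [607.5 -75.8 182.1] yaw 98.86 zax [-0.127  0.896 -0.425] [-35.  47.  61.  48. 117. -39.]
blob [552.  91.] [542, 76, 18, 29, 215] [   34. -1681.    60.]
blob [538. 148.] [507, 114, 53, 63, 2006] [  -42. -1025.    60.]
blob [497. 138.] [489, 120, 17, 35, 342] [ 116. -969.   60.]
blob [372. 147.] [356, 137, 33, 21, 548] [ 469. -557.   60.]
blob [256. 162.] [248, 149, 17, 25, 321] [ 728. -190.   60.]
blob [254. 220.] [216, 194, 70, 54, 2172] [525.  31.  60.]
blob [103. 242.] [64, 207, 78, 72, 3412] [791. 385.  60.]
blob [ 71. 325.] [45, 310, 50, 28, 801] [606. 590.  60.]
blob [548. 389.] [527, 337, 33, 83, 1394] [-331.   -4.   60.]
blob [123. 386.] [98, 347, 51, 73, 1619] [384. 588.  60.]
```

Emit:
play_rows:
  series:
    - {"gripper":-1,"dx":-0.06,"dy":-0.59,"dz":0,"wx":0,"wy":0,"wz":-0.008}
    - {"gripper":-1,"dx":-0.06,"dy":-0.59,"dz":-2,"wx":0,"wy":0,"wz":-0.008}
    - {"gripper":-1,"dx":-0.06,"dy":-0.59,"dz":-5,"wx":0,"wy":0,"wz":-0.008}
    - {"gripper":-1,"dx":-0.06,"dy":-0.59,"dz":-8,"wx":0,"wy":0,"wz":-0.008}
    - {"gripper":-1,"dx":-0.06,"dy":-0.59,"dz":-10.5,"wx":0,"wy":0,"wz":-0.008}
    - {"gripper":-1,"dx":-0.06,"dy":-0.59,"dz":-11.5,"wx":0,"wy":0,"wz":-0.008}
    - {"gripper":-1,"dx":-0.06,"dy":-0.59,"dz":-11.5,"wx":0,"wy":0,"wz":-0.008}
    - {"gripper":-1,"dx":-0.06,"dy":-0.59,"dz":-11.5,"wx":0,"wy":0,"wz":-0.008}
    - {"gripper":-1,"dx":-0.06,"dy":-0.59,"dz":-11.5,"wx":0,"wy":0,"wz":-0.008}

```text
t: 51.57
position: [607.4, -82.8, 68.3]
orientation: [[-0.065, 0.991, -0.117], [0.422, 0.133, 0.897], [0.904, 0.009, -0.427]]
wrist_force: [0.5, -0.9, -1.4]
width: 0.517
finger_force: 25.0
```

```bash
python3 - <<'E'
from h import *
goto(tool(97.9,65.1),(606.7,-81.8,45)); print(read_state()['wrist_force'])
E
```

```text
t 51.6 pos [607.4 -82.8  68.3] zax [-0.117  0.897 -0.427] d(cm) [-0.07  0.1  -2.33] w [0.005 0.009 0.004] q [-35.  55.  64.  45. 109. -48.] width 0.517
[ 0.46069333 -0.90685253 -1.36321108]
```

Emit:
play_rows:
  series:
    - {"gripper":-1,"dx":-0.05,"dy":0.05,"dz":-0.8,"wx":0.004,"wy":0.006,"wz":0}
    - {"gripper":-1,"dx":-0.05,"dy":0.05,"dz":-1.4,"wx":0.004,"wy":0.006,"wz":0}
    - {"gripper":-1,"dx":-0.05,"dy":0.05,"dz":-1.8,"wx":0.004,"wy":0.006,"wz":0}
    - {"gripper":-1,"dx":-0.05,"dy":0.05,"dz":-2,"wx":0.004,"wy":0.006,"wz":0}
    - {"gripper":-1,"dx":-0.05,"dy":0.05,"dz":-2.15,"wx":0.004,"wy":0.006,"wz":0}
    - {"gripper":-1,"dx":-0.05,"dy":0.05,"dz":-2.25,"wx":0.004,"wy":0.006,"wz":0}
    - {"gripper":-1,"dx":-0.05,"dy":0.05,"dz":-2.3,"wx":0.004,"wy":0.006,"wz":0}
    - {"gripper":-1,"dx":-0.05,"dy":0.05,"dz":-2.3,"wx":0.004,"wy":0.006,"wz":0}

```text
t: 52.23
position: [606.1, -81.8, 45.1]
orientation: [[-0.058, 0.991, -0.121], [0.414, 0.134, 0.9], [0.908, 0.002, -0.418]]
wrist_force: [-2.0, 0.3, 9.9]
width: 0.517
finger_force: 25.0
```

Emit:
play_rows:
  series:
    - {"gripper":0.6,"dx":0,"dy":0,"dz":0,"wx":0,"wy":0,"wz":0}
    - {"gripper":0.6,"dx":0,"dy":0,"dz":0,"wx":0,"wy":0,"wz":0}
    - {"gripper":0.6,"dx":0,"dy":0,"dz":0,"wx":0,"wy":0,"wz":0}
    - {"gripper":0.6,"dx":0,"dy":0,"dz":0,"wx":0,"wy":0,"wz":0}
    - {"gripper":0.6,"dx":0.2,"dy":-1.8,"dz":0.85,"wx":0,"wy":0,"wz":0}
    - {"gripper":0.6,"dx":0.6,"dy":-4.5,"dz":2.1,"wx":0,"wy":0,"wz":0}
    - {"gripper":0.6,"dx":0.9,"dy":-7.2,"dz":3.4,"wx":0,"wy":0,"wz":0}
    - {"gripper":0.6,"dx":1.2,"dy":-9.9,"dz":5,"wx":0,"wy":0,"wz":0}
    - {"gripper":0.6,"dx":1,"dy":-10.8,"dz":8,"wx":0,"wy":0,"wz":0}
    - {"gripper":0.6,"dx":0,"dy":-10.8,"dz":12,"wx":0,"wy":0,"wz":0}
    - {"gripper":0.6,"dx":-2,"dy":-12,"dz":15,"wx":0,"wy":0,"wz":0}
    - {"gripper":0.6,"dx":-4,"dy":-14,"dz":16,"wx":0,"wy":0,"wz":0}

```text
t: 53.23
position: [566.2, -221.2, 207.6]
orientation: [[-0.062, 0.991, -0.121], [0.42, 0.136, 0.897], [0.905, 0.005, -0.425]]
wrist_force: [0.2, 0.6, 0.2]
width: 0.802
finger_force: 0.0
```

```bash
python3 - <<'E'
from h import *
goto(tool(97.9,0),(485,-200,260))
E
```

```text
t 53.2 pos [ 566.2 -221.2  207.6] zax [-0.121  0.897 -0.425] d(cm) [-8.12  2.12  5.24] w [-1.122 -0.15  -0.002] q [-46.  50.  51.  44. 130. -41.] width 0.802
```

Emit:
play_rows:
  series:
    - {"gripper":0.6,"dx":-1,"dy":0,"dz":2,"wx":-0.11,"wy":-0.015,"wz":0}
    - {"gripper":0.6,"dx":-2,"dy":0,"dz":4,"wx":-0.22,"wy":-0.03,"wz":0}
    - {"gripper":0.6,"dx":-3,"dy":0,"dz":6,"wx":-0.33,"wy":-0.045,"wz":0}
    - {"gripper":0.6,"dx":-3.5,"dy":0,"dz":8,"wx":-0.44,"wy":-0.06,"wz":0}
    - {"gripper":0.6,"dx":-3.5,"dy":0,"dz":9,"wx":-0.55,"wy":-0.074,"wz":0}
    - {"gripper":0.6,"dx":-3.5,"dy":1,"dz":9,"wx":-0.66,"wy":-0.088,"wz":0}
    - {"gripper":0.6,"dx":-3.5,"dy":3,"dz":9,"wx":-0.77,"wy":-0.103,"wz":0}
    - {"gripper":0.6,"dx":-3.5,"dy":5,"dz":9,"wx":-0.88,"wy":-0.118,"wz":0}
    - {"gripper":0.6,"dx":-3.5,"dy":7,"dz":9,"wx":-0.99,"wy":-0.132,"wz":0}
    - {"gripper":0.6,"dx":-3.5,"dy":9,"dz":9,"wx":-1.122,"wy":-0.15,"wz":0}
    - {"gripper":0.6,"dx":-3.5,"dy":9,"dz":9,"wx":-1.122,"wy":-0.15,"wz":0}
    - {"gripper":0.6,"dx":-3.5,"dy":9,"dz":9,"wx":-1.122,"wy":-0.15,"wz":0}

```text
t: 54.23
position: [531.1, -129.8, 294.0]
orientation: [[-0.137, 0.991, -0.0], [0.991, 0.137, 0.005], [0.005, 0.0, -1.0]]
wrist_force: [-1.1, -0.3, 0.1]
width: 0.798
finger_force: 0.0
```

```bash
python3 - <<'E'
from h import *
d,s=wcap('w25')
print('cover', [np.round(proj(d,p)).tolist() for p in((609,-97,90),(583,93.4,90),(593,30,90),(601,-32,90))])
def caps(d,x,y,z=90):
    p=proj(d,(x,y,z)).round().astype(int);r=38;u0,v0=max(p[0]-r,0),max(p[1]-r,0)
    k=(d['img'][v0:p[1]+r,u0:p[0]+r].max(2)<85).astype(np.uint8);k=cv2.morphologyEx(k,cv2.MORPH_OPEN,np.ones((5,5)));n,l,st,c=cv2.connectedComponentsWithStats(k)
    return [(np.round(atz(d,*(c[i]+[u0,v0]),z)[:2],1).tolist(),st[i,2:].tolist()) for i in range(1,n) if st[i,4]>60]
for nm,x,y in(('R-96',609,-97),('-32',601,-32),('+32',593,30),('+96',583,93.4)): print(nm,caps(d,x,y))
m=wmask(d);r,f=fit([d],(486,10.5,np.radians(96.3)),dims=(100,58,90),z=6.,masks=[m]);print('pile',np.round(r,2),np.degrees(r[2]),f)
t=grab('top');blobs(t,50,120,900)
E
```

```text
54.28 [ 531.2 -131.3  293.4] yaw 97.74 zax [-0.001  0.006 -1.   ] [-26.  20.  69.   0.  92. -34.]
cover [[354.0, 171.0], [365.0, -21.0], [363.0, 48.0], [359.0, 111.0]]
R-96 [([607.1, -96.4], [26, 25, 506])]
-32 [([602.7, -32.7], [27, 26, 577])]
+32 [([598.2, 26.2], [24, 26, 391])]
+96 []
pile [485.91  12.08   1.69] 96.89938427452864 224.51983919860731
blob [557. 117.] [552, 90, 8, 63, 348] [ 815. -924.   50.]
blob [243. 183.] [234, 174, 19, 18, 222] [598.  33.  50.]
blob [222. 187.] [214, 178, 18, 18, 228] [586.  95.  50.]
blob [276. 368.] [261, 349, 27, 41, 446] [ 59. -76.  50.]
```

Emit:
play_rows:
  series:
    - {"gripper":1,"dx":0,"dy":3,"dz":0,"wx":0,"wy":0,"wz":0}
    - {"gripper":1,"dx":0,"dy":7,"dz":0,"wx":0,"wy":0,"wz":0}
    - {"gripper":1,"dx":0,"dy":9,"dz":0,"wx":0,"wy":0,"wz":0}
    - {"gripper":1,"dx":0,"dy":9,"dz":0,"wx":0,"wy":0,"wz":0}
    - {"gripper":1,"dx":0,"dy":9,"dz":0,"wx":0,"wy":0,"wz":0}
    - {"gripper":1,"dx":0,"dy":9,"dz":0,"wx":0,"wy":0,"wz":0}

```text
t: 54.83
position: [531.6, -43.7, 292.8]
orientation: [[-0.131, 0.991, -0.002], [0.991, 0.131, 0.005], [0.005, -0.001, -1.0]]
wrist_force: [0.4, -0.7, 0.5]
width: 0.997
finger_force: 0.0
```

```bash
python3 - <<'E'
from h import *
d,s=wcap('w26')
k=(d['img'].max(2)<85).astype(np.uint8);k[245:]=0;k=cv2.morphologyEx(k,cv2.MORPH_OPEN,np.ones((7,7)))
n,l,st,c=cv2.connectedComponentsWithStats(k)
for i in range(1,n):
    if 150<st[i,4]<2000: print('dark',np.round(c[i]),st[i].tolist(),np.round(atz(d,*c[i],90)[:2],1))
for p in((607,-97),(600.7,-32),(592.5,30),(583.2,93.1)):
    r,f=fit([d],(*p,np.radians(7.9)),dims=(46,46,72),z=6.);print(np.round(r[:2],1),np.round(np.degrees(r[2]),1),round(f))
r,f=fit([d],(486,10.5,np.radians(96.3)),dims=(100,58,90),z=6.);print('pile',np.round(r,2),f)
E
```

```text
54.88 [531.5 -43.7 292.8] yaw 97.52 zax [-0.002  0.005 -1.   ] [-18.  18.  71.   0.  91. -25.]
dark [ 2. 16.] [0, 0, 7, 33, 186] [214.6 103.6]
dark [12. 77.] [0, 36, 31, 75, 1743] [221.8  42.8]
dark [348.  73.] [334, 59, 28, 28, 642] [582.5  90. ]
dark [  9. 122.] [1, 113, 20, 22, 350] [214.5  -6.2]
dark [348. 131.] [336, 119, 25, 26, 546] [594.2  30.7]
dark [346. 188.] [334, 176, 24, 25, 487] [603.2 -32. ]
dark [339. 237.] [328, 228, 24, 17, 358] [606.7 -91.6]
[607.9 -94.6] 9.4 2078
[603.9 -34.1] 9.0 2787
[594.9  30.8] 7.9 2046
[583.6  92. ] 7.6 1966
pile [486.35  10.13   1.68] 826.2091019680853
```

```bash
python3 -c "
from workcell import *
print(job_done())"
```

```text
the job is handed in; nothing more can be done
None
```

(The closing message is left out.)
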